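Fetch the hair comb from the sprung-flap bin

ROBOT

A 6-joint arm with a two-finger parallel gripper is mounted at the origin on the work surface. World frame = base frame: x ahead of the robot, y to its left, z up, the work surface at z = 0. Lengths are in m, angles in rad, forces in N, time in s.
With the tool pointing down it reaches from about 0.35 to 0.725 m from the base axis. Payload 6 kg.
Tool frame: the origin (TCP) lies where the fingers leave the gripper's body, on its centre line; the fingertips stand 73 mm ahead of it and the grasp point (between the pads) lies 54 mm ahead of it; z points along the fingers, y is the line along which they close (so a half turn about z gives the same grasp; the last joint's range is limited). The gripper opens to 85 mm and grips with 20 to 120 N. Pads are 22 mm wide; open, the fingers measure 114 mm over their backs; the gripper's body (76 mm by 85 mm) begins 54 mm behind the grasp point. The pads swing forward as they close: fully open they stand 13 mm farther back than shut.
Start: joints at [1.458, 0.04, 0.085, 0, -1.615, -0.334], TCP at [0.259, 0.541, 0.304] pointing down, gripper open.
Joint ranges: [-2.56, 2.56], [-1.29, 2.01], [-1.08, 1.49], [-3.29, 1.98], [-2.81, -0.18], [-2.99, 2.99]. Speed limits (rad/s): [2.57, 2.57, 3.01, 3.14, 3.14, 3.14].

INTERFACE

Orientations are given as a unit quaternion [x, y, z, w].
In Python, from cell import bot gives the robot as it stands.
- The arm moves only by the shell command python3 -m pendant 'ROWS' [FORCE]. ROWS is JSON, a list of rows, each a list of 7 numbers: the turn, a rotation vector about the tool's x, y, z in degrees, then the shift along the tool's x, y, z in mm, then the finger opening in mm, from 0 to 85.4. A call has 1 to 5 rows; each row shifts and turns the commanded pose from where the row before left it, along the tool's axes as they then stand; what a row does not reach is not made up. A row lasts 1/12 s, in which the tool goes at most 41.7 mm and 7.16 degrees, less where a joint would pass 70% of its speed; a pose out of reach is approached as far as the arm can. A call with a gripper value outside its range is refused whole. The fingers move at their own pace and stop on an object; FORCE is the grip in N (left out, the last holds). Time passes only in rows, so rows that do not move let the fingers close. It gives the time, the measured TCP pose, the force, the opening and the grip force at its end, in the units of the state.
- bot.get_state(): the state, without advancing time (a new reading comes with each control period).
- bot.camera(name): name is "scene" or "top"; returns (picture, depth): 480x640x3 uint8, blue, green, red; 480x640 float32, m along the optical axis (not along the pixel's ray), 0 where there is no reading.
- bot.camera_info(name): a dict with "vfov" (degrees; the focal length in pixels is half the picture's height over the tangent of half this angle, whatever the lens; pixels are square), "cx", "cy" (the principal point, pixels), "rvec" (rotation vector, rad) and "tvec" (3), from world to camera coordinates, as OpenCV has them. Camera axes: x right, y down, z forward; pixel columns grow to the right and rows downward; lengths in m; the calibration is good to about 2 mm. A picture is of the moment at which its call begins. camera_info takes no time and is no camera call.
- bot.close_job(): hands the job in; it is judged then, once.
The state is a dict: "t": time; "qpos": joint angles; "qvel": joint speeds; "joint_torque": joint torques, N m; "eef_pos": TCP position; "eef_rot": TCP orientation; "ft_force": force on the tool from outside, world axes, zero at the start; "torque": the same for the moment, N m; "finger_gap": finger opening in m; "grasp_force": force on a finger pad.
Only numpy, scipy, OpenCV 4.12 (cv2) and the standard library are available. Lean on these libraries where they do the work, as an engineer would, in place of code of your own. Each camera call takes 0.05 s, during which the arm holds its last target. There are 200 camera calls.

TASK

Prop the dust bin's sprung flap open with the long beech block laid along one of the bin's tray rails, and take out the red-handled comb; only its steel head can be reached past the flap. Lay the comb down on the bench, take it afresh by the handle and slide it, tines first, into the empty green-lined bay of the comb rack until the whole steel head is inside, with the handle sticking out. Leave the flap propped open on the block, the block lying flat on its rail, and do not disturb the other things on the bench.

Things in the scene. Friction and masses are not known exactly. Their poses are not given: they have to be found in the camera images.
- bin: Open plywood box fixed to the bench, outside 217 (x) by 292 (y) by 112 mm high, walls and floor 6 mm, inside 205 by 280 mm. Origin at the centre of its underside, z up. Its front, where the flap's lip overhangs, is its -x side; the hinge is along its +x side. Inside each side wall (+y and -y) runs a fixed wooden tray rail over the whole depth, 34 mm wide (from 106 to 140 mm either side of the middle), its top 98 mm above the bench, so front and side walls stand 14 mm above it
- flap (a joint): Opening angle of the clear plastic flap with a dark wooden lip that covers the bin; 0 closed and level, grows as the lip goes up and back, at most 1.75 rad. A spring (and its weight) always shuts it: about 2 N at the lip lifts it; held open by the block it pushes it back towards the front with 6 to 9 N. It is 288 mm wide, 5 to 6 mm thick, underside 112 mm above the bench when closed, and reaches 249 mm from the hinge to the lip's edge
- flap_lip (a point): Middle of the lip's front lower edge: when closed 142.5 mm to the front of the bin's middle, overhanging the front wall by 34 mm, 112 mm above the bench
- flap_hinge (a point): Middle of the hinge line: 106.5 mm behind the bin's middle, 115 mm above the bench; the line runs along the bin's y
- block: Plain beech pressing block, 188 (x) by 32 (y) by 82 mm high, both ends alike, 0.25 to 0.38 kg, standing loose on its narrow side. Origin at the centre of its underside, x along its length. Laid upright on a tray rail with one end against the inside of the front wall, its other end holds the flap about 70 to 75 degrees open
- comb: Red-handled steel hair comb, 175 mm long, about 0.14 kg, lying flat on the bin's floor, tines towards the bin's front. Origin under the middle of its steel back, z up, tines to its -x. Steel back 20 (x) by 54 (y) by 14 mm high; tines from 10 to 60 mm on the -x side, 52 mm wide, 6 to 10 mm above the underside; handle from 10 to 115 mm on the +x side, 24 mm wide, 18 mm high
- comb_handle (a point): Point in the comb's handle, 80 mm to +x of the comb's origin, 9 mm above its underside
- rack: Wooden comb rack fixed to the bench: two bays side by side under one roof, outside 115 deep (x) by 236 wide (y) by 78 mm high. Origin at the centre of its underside; open at its -x side, closed by a 6 mm back at +x. The roof stands 12 mm back from the floor's front edge. Each bay is 109 mm wide (centred 57.5 mm either side of the middle), its floor 6 mm and the roof's underside 70 mm above the bench
- felt: Green felt on the floor of the empty bay, 70 (x) by 96 (y) by 2 mm, its top 8 mm above the bench. Origin at the centre of its underside, on the bay's middle line, 20 mm towards the open side from the rack's middle; x as the rack's, into the bay
- comb2: Another comb of the same shape, brass head and dark handle, lying in the other bay. To be left alone; origin as the first comb's
- gauge: Wooden measuring strip, 150 by 20 by 10 mm, lying in the bin under the rail on its +y side; origin at the centre of its underside. To be left alone
- spool: Thread spool, 52 mm across, 62 mm high, standing; origin at the centre of its underside. To be left alone
- jar: Amber jar, 68 mm across, 85 mm high; origin at the centre of its underside. To be left alone

How it is judged:
By the outcome, as a careful person would: the job done as asked, in the order asked, and still so for the second after the job is handed in, with the robot touching nothing.
It also fails if it takes over 67 s, if anything falls off the work surface, if the arm or the gripper's body presses on something with over 40 N, if the wrist force passes 120 N, or if a joint passes its speed limit or range.

## Working session

There is one attempt and no reset: what is moved stays moved. The work goes in short steps, Python scripts to look and compute and a shell command to move; the robot and the scene stay as the last step left them, time stands still between calls to the robot, and variables do not carry over. Pictures are saved under pics/ and viewed, at most 10 in all, crops included, and the job is handed in when it is done.

```bash
ls; mkdir -p pics; cat > h.py <<'E'
import numpy as np, cv2
from cell import bot
from scipy.spatial.transform import Rotation as R
def cam(n):
    i=bot.camera_info(n); f=240/np.tan(np.radians(i['vfov'])/2)
    return f,i['cx'],i['cy'],cv2.Rodrigues(np.array(i['rvec'],float))[0],np.array(i['tvec'],float).ravel()
def onz(n,u,v,z):
    f,cx,cy,Rm,t=cam(n); d=Rm.T@np.array([(u-cx)/f,(v-cy)/f,1]); o=-Rm.T@t
    return o+d*(z-o[2])/d[2]
def cloud(n,dep):
    f,cx,cy,Rm,t=cam(n); v,u=np.mgrid[:480,:640]
    P=np.stack([(u-cx)/f*dep,(v-cy)/f*dep,dep],-1)
    return (P-t)@Rm
def px(n,p):
    f,cx,cy,Rm,t=cam(n); q=Rm@np.array(p)+t; return q[:2]/q[2]*f+[cx,cy]
def snap(n,tag):
    im,d=bot.camera(n); cv2.imwrite(f'pics/{tag}.png',im); np.savez(f'{tag}.npz',im=im,d=d); return im,d
E
python3 - <<'E'
from h import *
for n in('scene','top'):
    im,d=snap(n,n+'0'); print(bot.camera_info(n)); f,cx,cy,Rm,t=cam(n); print('pos',-Rm.T@t)
print(bot.get_state())
E
```

```text
pics
{'vfov': 49.93024264297454, 'cx': 323.54620101581014, 'cy': 232.79489556306646, 'rvec': array([ 1.47290808,  2.22792727, -0.74506214]), 'tvec': array([ 0.19158217, -0.30341111,  1.5836419 ])}
pos [1.19075911 0.2765517  1.0687823 ]
{'vfov': 49.892541330524764, 'cx': 311.005095143638, 'cy': 250.97532368729858, 'rvec': array([ 2.13566989, -2.11260837,  0.23099081]), 'tvec': array([-0.03861831,  0.53724859,  1.20383218])}
pos [ 0.28827705 -0.0125314   1.28688719]
{'t': 0.1, 'qpos': array([ 1.45768864e+00,  4.07860989e-02,  8.39507793e-02, -4.19986932e-04,
       -1.61547370e+00, -3.33712643e-01]), 'qvel': array([ 0.00099474, -0.00123555,  0.00033475,  0.00235493,  0.00063181,
       -0.00102743]), 'joint_torque': array([-4.75128792e-03, -3.69346869e+01,  3.48281372e+01,  6.95183560e+00,
       -4.42554097e-03,  2.21530463e-06]), 'eef_pos': array([0.25910075, 0.54099405, 0.30297893]), 'eef_rot': array([ 9.75149320e-01, -2.21547259e-01, -1.25258312e-04,  7.74842577e-04]), 'ft_force': array([ 0.03802189, -0.5413328 , -0.31910046]), 'torque': array([-0.01645309, -0.03893169,  0.02224858]), 'grasp_force': 0.0, 'finger_gap': 0.08540478330051522}
```

View pics/top0.png

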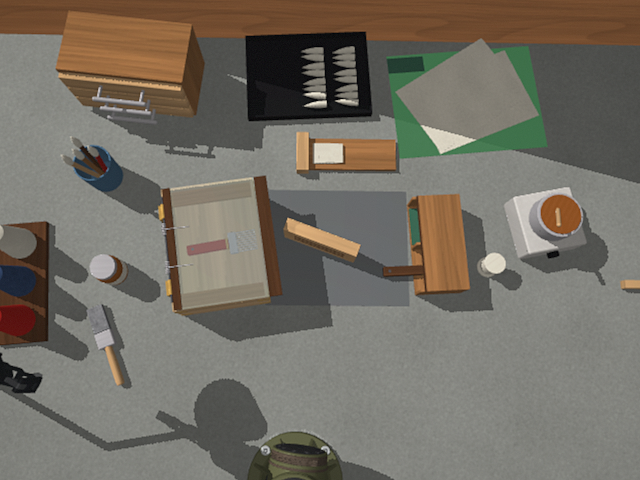

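View pics/scene0.png

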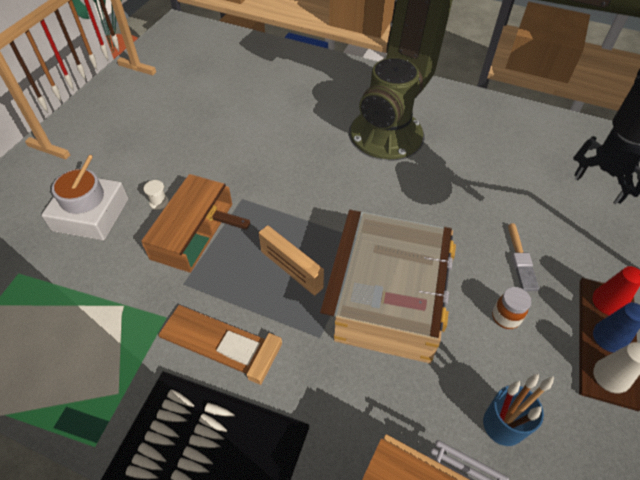

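The top view shows the bin at (165–280,178–312) with its lip to the right, the comb in it (handle 205,246; head 242,242), the block at (322,240), and the rack at (440,245) opening left with the green bay on its upper side. The scene view agrees. Next I'll measure them.

```bash
python3 - <<'E'
from h import *
im=np.load('top0.npz')['im']; d=np.load('top0.npz')['d']
c=cv2.resize(im[165:325,150:480],None,fx=2.4,fy=2.4,interpolation=cv2.INTER_CUBIC); cv2.imwrite('pics/crop0.png',c)
P=cloud('top',d)
v,u=np.mgrid[:480,:640]
def rect(mask,nm):
    q=P[mask][:,:2].astype(np.float32); (c,s,a)=cv2.minAreaRect(q*1000); print(nm,len(q),np.round(c,1),np.round(s,1),round(a,1),'z',np.round(np.median(P[mask][:,2]),4))
reg=lambda a,b,e,f:(u>=a)&(u<b)&(v>=e)&(v<f)&(d>0)
Z=P[...,2]
er=lambda m:m
rect(reg(282,365,215,265)&(Z>.077)&(Z<.087),'block')
rect(reg(405,475,185,300)&(Z>.072)&(Z<.084),'rackroof')
rect(reg(150,285,165,320)&(Z>.107)&(Z<.125),'bin/flap')
rect(reg(255,285,165,320)&(Z>.105)&(Z<.125),'lip')
for p in [(242,242),(205,246),(230,200),(180,240),(170,240),(240,185),(220,300),(274,250),(400,271),(415,228),(437,245)]:
    print(p,np.round(P[p[1],p[0]],3))
hsv=cv2.cvtColor(im,cv2.COLOR_BGR2HSV)
g=reg(405,430,190,260)&(hsv[...,0]>55)&(hsv[...,0]<90)&(hsv[...,1]>60); rect(g,'felt')
r=reg(180,240,225,265)&((hsv[...,0]<8)|(hsv[...,0]>170))&(hsv[...,1]>50); ys,xs=np.where(r); print('handle px',len(xs),cv2.minAreaRect(np.stack([xs,ys],1).astype(np.float32)))
E
```

```text
block 989 [568.3 -58.3] [187.5  33.8] 69.8 z 0.0815
rackroof 4169 [ 562.4 -347.8] [237.4 113.5] 3.2 z 0.0777
bin/flap 13411 [546.6 183.6] [293.2 261.2] 9.1 z 0.1171
lip 2421 [561.   69.6] [295.1  61.8] 2.4 z 0.1168
(242, 242) [0.544 0.128 0.117]
(205, 246) [0.533 0.213 0.117]
(230, 200) [0.645 0.16  0.117]
(180, 240) [0.547 0.272 0.117]
(170, 240) [0.545 0.292 0.125]
(240, 185) [0.681 0.138 0.12 ]
(220, 300) [0.409 0.173 0.118]
(274, 250) [0.526 0.054 0.116]
(400, 271) [ 0.496 -0.255  0.022]
(415, 228) [ 0.61  -0.299  0.01 ]
(437, 245) [ 0.552 -0.336  0.077]
felt 269 [ 615.3 -297.9] [93.7 21.3] 2.5 z 0.0074
handle px 376 ((205.9396209716797, 247.15774536132812), (9.905762672424316, 38.985843658447266), 79.99201965332031)
```

View pics/crop0.png

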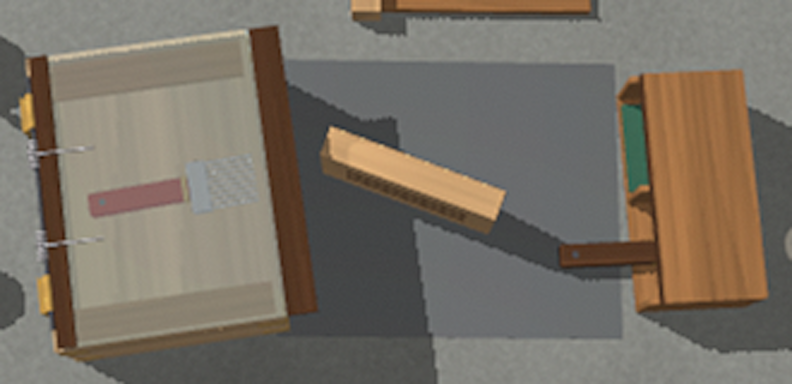

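The crop shows lip corners near (250,30) and (316,313), the comb head at (215,185), the block top at (415,185) and the rack front at (640,75)–(640,305). Next I'll refine the bin and rack frames by edge fits and work out the first move.

```bash
cat >> h.py <<'E'
def go(x,y,z,yaw=None,st=None):
    "print shift in tool axes (mm) after turning tool about its z to yaw (tool-x world heading, deg)"
    st=st or bot.get_state(); M=R.from_quat(st['eef_rot']); m=M.as_matrix(); cur=np.degrees(np.arctan2(m[1,0],m[0,0]))
    tz=0 if yaw is None else (cur-yaw+180)%360-180
    dn=R.from_rotvec([0,0,np.radians(tz)]); sh=(M*dn).inv().apply(np.array([x,y,z])-st['eef_pos'])*1000
    print('t',round(st['t'],2),'pos',np.round(st['eef_pos'],4),'yaw',round(cur,2),'tilt',np.round(m[:2,2],4),'| turnz',round(tz,2),'shift',np.round(sh,1))
E
python3 - <<'E'
from h import *
im=np.load('top0.npz')['im']; d=np.load('top0.npz')['d']; P=cloud('top',d); Z=P[...,2]; v,u=np.mgrid[:480,:640]
def edges(m,nm):
    # outer boundary line fits along rotated box sides
    q=P[m][:,:2].astype(np.float32)*1000; c,s,a=cv2.minAreaRect(q); B=cv2.boxPoints((c,s,a)); out=[]
    cc,_=cv2.findContours(m.astype(np.uint8),cv2.RETR_EXTERNAL,cv2.CHAIN_APPROX_NONE); k=max(cc,key=len)[:,0]
    e=P[k[:,1],k[:,0]][:,:2]*1000
    for i in range(4):
        p,r=B[i],B[(i+1)%4]; L=np.linalg.norm(r-p); t=(r-p)/L; n=np.array([-t[1],t[0]]); w=e-p
        ok=(abs(w@n)<12)&(w@t>15)&(w@t<L-15)
        vx,vy,x0,y0=cv2.fitLine(e[ok].astype(np.float32),cv2.DIST_HUBER,0,.01,.01).ravel(); out.append((x0,y0,np.degrees(np.arctan2(vy,vx))%180))
    print(nm,np.round(c,1),np.round(s,1)); [print('   edge',np.round(o,2)) for o in out]
reg=lambda a,b,e,f:(u>=a)&(u<b)&(v>=e)&(v<f)&(d>0)
edges(reg(150,290,165,320)&(Z>.113)&(Z<.135),'flap')
edges(reg(405,475,185,300)&(Z>.072)&(Z<.084),'roof')
edges(reg(282,365,215,265)&(Z>.077)&(Z<.087),'block')
go(.549,-.111,.25,-110.2)
E
```

```text
flap [545.9 182. ] [291.4 258.2]
   edge [404.96 159.97  99.17]
   edge [561.92  54.93   9.05]
   edge [687.71 205.14  99.15]
   edge [524.89 302.51   9.06]
roof [ 562.4 -347.8] [237.4 113.5]
   edge [ 445.64 -363.13   94.38]
   edge [ 563.18 -402.27    3.39]
   edge [ 679.27 -346.22   93.73]
   edge [ 555.37 -298.08    3.27]
block [568.3 -58.3] [187.5  33.8]
   edge [ 536.62 -144.97    6.43]
   edge [582.6  -63.06  69.64]
   edge [599.98  28.5  176.27]
   edge [553.33 -55.7   69.81]
t 0.1 pos [0.2591 0.541  0.303 ] yaw -25.6 tilt [-0.0006 -0.0015] | turnz 84.6 shift [ 511.7 -497.2   53.8]
```

```bash

python3 -m pendant '[[0,0,7.05,0,0,0,85],[0,0,7.05,0,0,0,85],[0,0,7.05,0,0,0,85],[0,0,7.05,0,0,0,85],[0,0,7.05,0,0,0,85]]' >/dev/null
python3 -m pendant '[[0,0,7.05,0,0,0,85],[0,0,7.05,0,0,0,85],[0,0,7.05,0,0,0,85],[0,0,7.05,0,0,0,85],[0,0,7.05,0,0,0,85]]' >/dev/null
python3 -m pendant '[[0,0,7.05,0,0,0,85],[0,0,7.05,0,0,0,85],[0,0,0,25,-25,0,85],[0,0,0,25,-25,0,85],[0,0,0,25,-25,0,85]]'
python3 -m pendant '[[0,0,0,25,-25,3,85],[0,0,0,25,-25,3,85],[0,0,0,25,-25,3,85],[0,0,0,25,-25,3,85],[0,0,0,25,-25,3,85]]' >/dev/null
python3 -m pendant '[[0,0,0,25,-25,3,85],[0,0,0,25,-25,3,85],[0,0,0,25,-25,3,85],[0,0,0,25,-25,3,85],[0,0,0,25,-25,3,85]]'
python3 -c "
from h import *
go(.549,-.111,.25,-110.2); go(.549,-.111,.106,-110.2)"
```

```text
t: 1.35
eef_pos: [0.3038, 0.4438, 0.3029]
eef_rot: [-0.573, 0.82, -0.001, -0.001]
ft_force: [0.7, -0.2, 0.2]
finger_gap: 0.0849
grasp_force: 0.0
t: 2.18
eef_pos: [0.4522, 0.1222, 0.2736]
eef_rot: [-0.572, 0.82, 0.0, 0.0]
ft_force: [-0.1, 0.7, -0.9]
finger_gap: 0.0847
grasp_force: 0.0
t 2.18 pos [0.4522 0.1222 0.2736] yaw -110.18 tilt [-0.      0.0002] | turnz 0.02 shift [ 185.4 -171.4   23.6]
t 2.18 pos [0.4522 0.1222 0.2736] yaw -110.18 tilt [-0.      0.0002] | turnz 0.02 shift [ 185.4 -171.4  167.6]
```

```bash

python3 -m pendant '[[0,0,0,26.5,-24.5,3,85],[0,0,0,26.5,-24.5,3,85],[0,0,0,26.5,-24.5,3,85],[0,0,0,26.5,-24.5,3,85],[0,0,0,26.5,-24.5,3,85]]' >/dev/null
python3 -m pendant '[[0,0,0,26.5,-24.5,3,85],[0,0,0,26.4,-24.4,3,85],[0,0,0,0,0,0,85],[0,0,0,0,0,0,85]]' >/dev/null
python3 -c "
from h import *
go(.549,-.111,.25,-110.2)
im,d=snap('top','t1')"
python3 -m pendant '[[0,0,0,0,0,25,85],[0,0,0,0,0,30,85],[0,0,0,0,0,30,85],[0,0,0,0,0,30,85],[0,0,0,0,0,27,85]]'
python3 -m pendant '[[0,0,0,0,0,0,85],[0,0,0,0,0,0,20],[0,0,0,0,0,0,20],[0,0,0,0,0,0,20],[0,0,0,0,0,0,20]]' 100
python3 -m pendant '[[0,0,0,0,0,0,20],[0,0,0,0,0,0,20],[0,0,0,0,0,0,20],[0,0,0,0,0,0,20]]' 120
```

```text
t 2.93 pos [ 0.5487 -0.111   0.2514] yaw -110.4 tilt [-0.0028 -0.0002] | turnz -0.2 shift [-0.1 -0.2  1.4]
t: 3.4
eef_pos: [0.5483, -0.1079, 0.1095]
eef_rot: [-0.573, 0.82, 0.0, 0.0]
ft_force: [-0.1, 0.4, -0.8]
finger_gap: 0.0851
grasp_force: 0.0
t: 3.82
eef_pos: [0.5498, -0.1091, 0.1133]
eef_rot: [-0.572, 0.82, -0.001, 0.001]
ft_force: [0.3, -0.0, -0.3]
finger_gap: 0.0383
grasp_force: 0.0
t: 4.15
eef_pos: [0.5497, -0.1093, 0.1132]
eef_rot: [-0.572, 0.82, -0.001, 0.001]
ft_force: [-1.7, 2.4, 5.6]
finger_gap: 0.0308
grasp_force: 119.3
```

```bash

python3 -m pendant '[[0,0,0,0,0,-10,20],[0,0,0,0,0,-10,20],[0,0,-6,0,0,0,20],[0,0,-6,0,0,0,20],[0,0,-6,0,0,0,20]]' >/dev/null
python3 -m pendant '[[0,0,-6,0,0,0,20],[0,0,-5.3,0,0,0,20],[0,0,0,0,0,0,20],[0,0,0,0,0,0,20]]' 
python3 -c "
from h import *
go(.4656,-.0822,.133,-80.9)"
```

```text
t: 4.9
eef_pos: [0.5488, -0.1094, 0.1313]
eef_rot: [0.76, -0.65, 0.0, 0.0]
ft_force: [-0.2, -0.7, -3.2]
finger_gap: 0.0308
grasp_force: 118.8
t 4.9 pos [ 0.5488 -0.1094  0.1313] yaw -81.07 tilt [ 0.     -0.0001] | turnz -0.17 shift [-40.   77.9  -1.7]
```

```bash

python3 -m pendant '[[0,0,0,0,20,0,20],[0,0,0,0,20,0,20],[0,0,0,0,20,0,20],[0,0,0,0,18,0,20],[0,0,0,-10,0,0,20]]' >/dev/null
python3 -m pendant '[[0,0,0,-10,0,0,20],[0,0,0,-10,0,0,20],[0,0,0,-10,0,0,20],[0,0,0,0,0,0,20],[0,0,0,0,0,0,20]]' 
python3 -c "
from h import *
go(.4656,-.0822,.133,-80.9)
snap('top','t2');im,_=snap('scene','s2')
a,b=px('scene',[.46,0.05,.1]).astype(int);print(a,b)
c=cv2.resize(im[max(b-130,0):b+130,a-170:a+170],None,fx=2.3,fy=2.3);cv2.imwrite('pics/c2.png',c)"
```

```text
t: 5.73
eef_pos: [0.4658, -0.0812, 0.131]
eef_rot: [0.761, -0.648, 0.0, 0.0]
ft_force: [0.3, -0.5, -3.7]
finger_gap: 0.0307
grasp_force: 119.7
t 5.73 pos [ 0.4658 -0.0812  0.131 ] yaw -80.82 tilt [ 0.     -0.0001] | turnz 0.08 shift [ 0.9  0.4 -2. ]
348 227
```

View pics/c2.png

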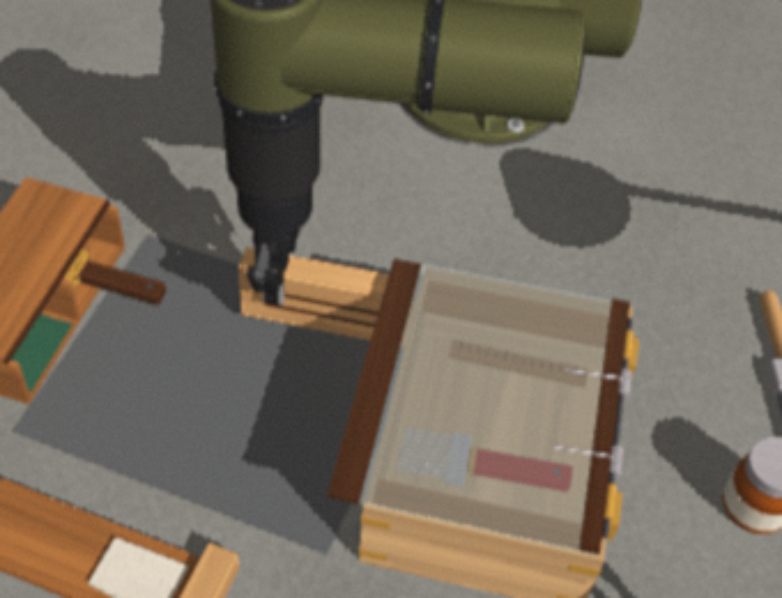

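The crop shows the block (250–385, 250–330) held level under the lip and aligned with the near rail; the comb lies clear in the bin. I'll lift the flap with it.

```bash

python3 -m pendant '[[0,0,0,0,0,-12,20],[0,0,0,0,0,-15,20],[0,0,0,0,0,-15,20],[0,0,0,0,0,-15,20],[0,0,0,0,0,-15,20]]' 
python3 -m pendant '[[0,0,0,0,0,-15,20],[0,0,0,0,0,-15,20],[0,0,0,0,0,-6,20],[0,0,0,0,0,0,20],[0,0,0,0,0,0,20]]' 
python3 - <<'E'
from h import *
go(.4656,-.0822,.239,-80.9)
im,d=snap('top','t3'); P=cloud('top',d); snap('scene','s3')
C=np.array([.5442,.1957]);xb=np.array([-.1582,.9874]);yb=np.array([-.9874,-.1582])
bx=(P[...,:2]-C)@xb; by=(P[...,:2]-C)@yb
for a in np.arange(-.31,.11,.01):
    m=(abs(bx-a)<.004)&(abs(by-.121)<.01)&(d>0)
    if m.sum(): print(round(a,3),np.round(np.median(P[...,2][m]),3),end='; ')
E
```

```text
t: 6.25
eef_pos: [0.4653, -0.0825, 0.204]
eef_rot: [0.761, -0.649, -0.0, 0.0]
ft_force: [0.3, 0.4, -4.7]
finger_gap: 0.0306
grasp_force: 119.6
t: 6.67
eef_pos: [0.4655, -0.0824, 0.2387]
eef_rot: [0.761, -0.649, 0.0, 0.0]
ft_force: [0.7, -0.3, -5.3]
finger_gap: 0.0309
grasp_force: 129.0
t 6.67 pos [ 0.4655 -0.0824  0.2387] yaw -80.94 tilt [-0.     -0.0001] | turnz -0.04 shift [-0.2 -0.1 -0.3]
-0.31 0.57; -0.3 0.573; -0.29 0.575; -0.28 0.575; -0.27 0.575; -0.26 0.575; -0.25 0.575; -0.24 0.575; -0.23 0.573; -0.22 0.571; -0.21 0.556; -0.2 0.556; -0.19 0.556; -0.18 0.555; -0.17 0.555; -0.16 0.555; -0.15 0.555; -0.14 0.555; -0.13 0.555; -0.12 0.559; -0.11 0.556; -0.1 0.557; -0.09 0.557; -0.08 0.556; -0.07 0.556; -0.06 0.555; -0.05 0.555; -0.04 0.554; -0.03 0.554; -0.02 0.554; -0.01 0.552; 0.0 0.552; 0.08 0.124; 0.09 0.125; 0.1 0.123;
```

```bash
cat >> h.py <<'E'
C=np.array([.5442,.1957]);xb=np.array([-.1582,.9874]);yb=np.array([-.9874,-.1582])
def binc(p): p=np.asarray(p); return (p[...,:2]-C)@xb,(p[...,:2]-C)@yb
def prof(d,n,y0,w,xs):
    P=cloud(n,d); bx,by=binc(P); o=[]
    for a in xs:
        m=(abs(bx-a)<.004)&(abs(by-y0)<w)&(d>0)
        if m.sum()>2: o.append((round(float(a),3),round(float(np.percentile(P[...,2][m],90)),3),int(m.sum())))
    print(*o)
E
python3 - <<'E'
from h import *
d=np.load('s3.npz')['d']
prof(d,'scene',.121,.012,np.arange(-.31,.11,.01))
prof(d,'scene',0,.1,np.arange(-.16,.11,.02))
d=np.load('s2.npz')['d']
prof(d,'scene',.121,.012,np.arange(-.31,.11,.01))
E
```

```text
(-0.31, 0.571, 40) (-0.3, 0.575, 73) (-0.29, 0.576, 89) (-0.28, 0.577, 67) (-0.27, 0.577, 69) (-0.26, 0.578, 69) (-0.25, 0.577, 97) (-0.24, 0.577, 117) (-0.23, 0.576, 117) (-0.22, 0.573, 250) (-0.21, 0.558, 126) (-0.2, 0.558, 107) (-0.19, 0.558, 120) (-0.18, 0.558, 126) (-0.17, 0.558, 112) (-0.16, 0.558, 119) (-0.15, 0.558, 94) (-0.14, 0.558, 84) (-0.13, 0.558, 88) (-0.12, 0.562, 81) (-0.11, 0.56, 89) (-0.1, 0.56, 88) (-0.09, 0.559, 97) (-0.08, 0.559, 95) (-0.07, 0.559, 94) (-0.06, 0.559, 99) (-0.05, 0.558, 109) (-0.04, 0.558, 108) (-0.03, 0.557, 108) (-0.02, 0.557, 106) (-0.01, 0.557, 115) (0.0, 0.554, 113) (0.01, 0.148, 28) (0.02, 0.144, 28) (0.03, 0.142, 27) (0.04, 0.139, 28) (0.05, 0.137, 27) (0.06, 0.134, 28) (0.07, 0.131, 29) (0.08, 0.129, 25) (0.09, 0.129, 31) (0.1, 0.127, 27)
(-0.16, 0.533, 363) (-0.14, 0.537, 208) (-0.12, 0.532, 494) (-0.1, 0.528, 412) (-0.08, 0.525, 399) (-0.06, 0.521, 377) (-0.04, 0.519, 362) (-0.02, 0.511, 325) (-0.0, 0.15, 289) (0.02, 0.145, 276) (0.04, 0.14, 279) (0.06, 0.134, 282) (0.08, 0.129, 278) (0.1, 0.128, 271)
(-0.31, 0.362, 25) (-0.3, 0.468, 62) (-0.29, 0.47, 65) (-0.28, 0.47, 45) (-0.27, 0.47, 48) (-0.26, 0.471, 53) (-0.25, 0.47, 68) (-0.24, 0.47, 83) (-0.23, 0.468, 91) (-0.22, 0.466, 184) (-0.21, 0.451, 102) (-0.2, 0.451, 95) (-0.19, 0.451, 94) (-0.18, 0.451, 95) (-0.17, 0.451, 102) (-0.16, 0.45, 104) (-0.15, 0.45, 85) (-0.14, 0.451, 65) (-0.13, 0.451, 74) (-0.12, 0.456, 77) (-0.11, 0.453, 76) (-0.1, 0.452, 80) (-0.09, 0.452, 76) (-0.08, 0.452, 86) (-0.07, 0.452, 90) (-0.06, 0.451, 82) (-0.05, 0.451, 87) (-0.04, 0.451, 90) (-0.03, 0.451, 90) (-0.02, 0.45, 92) (-0.01, 0.449, 100) (0.0, 0.447, 98) (0.01, 0.121, 26) (0.02, 0.121, 30) (0.03, 0.121, 28) (0.04, 0.121, 30) (0.05, 0.122, 29) (0.06, 0.122, 27) (0.07, 0.122, 29) (0.08, 0.121, 26) (0.09, 0.125, 29) (0.1, 0.124, 28)
```

```bash
python3 - <<'E'
from h import *
im=np.load('s3.npz')['im']
c=cv2.resize(im[120:330,200:470],None,fx=2.8,fy=2.8,interpolation=cv2.INTER_CUBIC);cv2.imwrite('pics/c3.png',c)
E
```

```text
(no output)
```

View pics/c3.png

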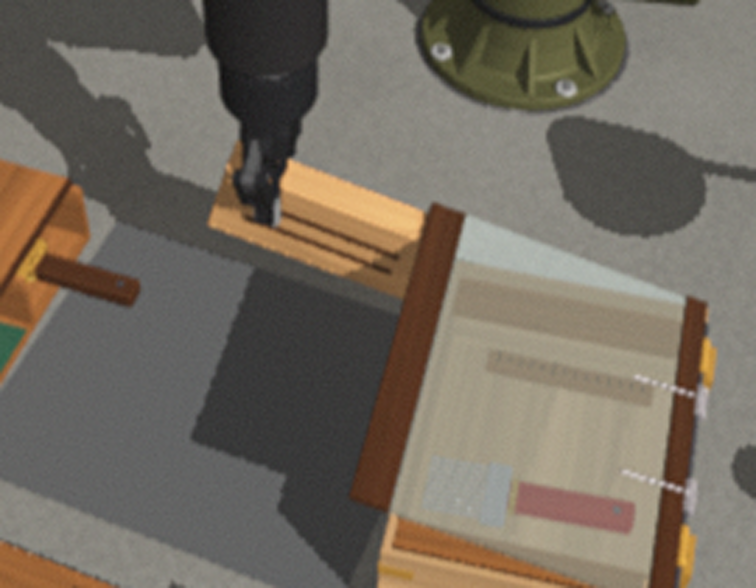

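The crop shows that the block has pivoted nose-down in the pads (back end at about (400,270)), because the grip is too far from the load. I'll set it back down, which also levels it, and regrasp nearer the middle with the tool leaning to the front.

```bash

python3 -m pendant '[[0,0,0,0,0,18,20],[0,0,0,0,0,20,20],[0,0,0,0,0,20,20],[0,0,0,0,0,20,20],[0,0,0,0,0,10,20]]' 
python3 -m pendant '[[0,0,0,0,0,10,20],[0,0,0,0,0,9,20],[0,0,0,0,0,8,20],[0,0,0,0,0,6,20],[0,0,0,0,0,4,20]]' 
python3 -m pendant '[[0,0,0,0,0,0,85],[0,0,0,0,0,0,85],[0,0,0,0,0,0,85],[0,0,0,0,0,0,85]]' 
python3 - <<'E'
from h import *
go(.4656,-.0822,.1135,-80.9)
im,d=snap('scene','s4')
P=cloud('scene',d);bx,by=binc(P);Z=P[...,2]
prof(d,'scene',.121,.012,np.arange(-.31,-.13,.01))
m=(Z>.07)&(Z<.09)&(bx<-.135)&(bx>-.32)&(abs(by-.12)<.06)
q=(np.stack([bx,by],-1)[m]*1000).astype(np.float32); print(cv2.minAreaRect(q),len(q))
h,_,_=np.histogram2d(bx[m],by[m],bins=[np.arange(-.32,-.13,.02),np.arange(.09,.151,.005)]);print(h.astype(int))
E
```

```text
t: 7.18
eef_pos: [0.4656, -0.0836, 0.1508]
eef_rot: [0.761, -0.649, 0.001, 0.001]
ft_force: [0.0, -12.5, 19.5]
finger_gap: 0.0304
grasp_force: 132.5
t: 7.6
eef_pos: [0.4669, -0.0833, 0.1161]
eef_rot: [0.761, -0.649, 0.002, -0.001]
ft_force: [1.6, -10.6, 13.7]
finger_gap: 0.0303
grasp_force: 131.5
t: 7.93
eef_pos: [0.4655, -0.082, 0.114]
eef_rot: [0.761, -0.649, -0.0, -0.0]
ft_force: [0.1, -0.3, 0.8]
finger_gap: 0.0778
grasp_force: 0.0
t 7.93 pos [ 0.4655 -0.082   0.114 ] yaw -80.89 tilt [0.     0.0002] | turnz 0.01 shift [ 0.2 -0.   0.5]
(-0.31, 0.446, 34) (-0.3, 0.451, 64) (-0.29, 0.453, 37) (-0.28, 0.453, 33) (-0.27, 0.454, 39) (-0.26, 0.453, 45) (-0.25, 0.454, 63) (-0.24, 0.453, 66) (-0.23, 0.452, 78) (-0.22, 0.449, 167) (-0.21, 0.435, 81) (-0.2, 0.434, 67) (-0.19, 0.434, 74) (-0.18, 0.435, 64) (-0.17, 0.434, 73) (-0.16, 0.434, 77) (-0.15, 0.433, 72) (-0.14, 0.434, 66)
((-229.0, 126.22799682617188), (164.4580535888672, 92.73242950439453), 18.83965301513672) 720
[[ 0  0  1 15  7  5  8  8  4  6  0  0]
 [ 0  0  2 11  4  4  6  4  5  3  0  0]
 [ 0  0  0  0  0  0  6  7  0  0  0  0]
 [ 0  0  4 20  7  9  5  9  9  5  0  0]
 [ 0  0  3 33 15 10 15 15 11  6  0  0]
 [ 0  0  2 28 16 11 14 14 13  7  0  0]
 [ 0  0  8 28 15 11 13 14 13  6  0  0]
 [ 0  0  9 31 10 14 14 14 12  7  1  0]
 [ 0  0  3 23  9  8 12  7  8  6  0  0]]
```

```bash

python3 -m pendant '[[0,0,0,-15.5,0,0,85],[0,0,0,0,0,10.8,85],[0,-6.7,0,0,0,0,85],[0,-6.7,0,0,0,0,85],[0,-6.6,0,0,0,0,85]]' 
python3 -m pendant '[[0,0,0,0,0,0,85],[0,0,0,0,0,0,20],[0,0,0,0,0,0,20],[0,0,0,0,0,0,20],[0,0,0,0,0,0,20]]' 120
python3 -m pendant '[[0,0,0,0,0,0,20],[0,0,0,0,0,0,20],[0,0,0,0,0,0,20],[0,0,0,0,0,0,20]]' 120
python3 - <<'E'
from h import *
s=bot.get_state(); m=R.from_quat(s['eef_rot']).as_matrix(); g=s['eef_pos']+.054*m[:,2]; print(np.round(m,3),g,binc(g))
E
```

```text
t: 8.4
eef_pos: [0.4634, -0.0659, 0.1034]
eef_rot: [0.75, -0.637, -0.133, -0.115]
ft_force: [0.3, -0.6, -0.8]
finger_gap: 0.0847
grasp_force: 0.0
t: 8.82
eef_pos: [0.4628, -0.0662, 0.103]
eef_rot: [0.75, -0.638, -0.132, -0.112]
ft_force: [0.1, -0.3, -0.0]
finger_gap: 0.0384
grasp_force: 0.0
t: 9.15
eef_pos: [0.4631, -0.0664, 0.1034]
eef_rot: [0.75, -0.639, -0.132, -0.113]
ft_force: [-0.7, 2.2, 1.2]
finger_gap: 0.0311
grasp_force: 116.8
[[ 0.149 -0.987 -0.054]
 [-0.928 -0.159  0.338]
 [-0.342 -0.001 -0.94 ]] [ 0.46023159 -0.04811319  0.05261754] (np.float64(-0.22745733697489398), np.float64(0.12148165418189139))
```

```bash

python3 -m pendant '[[0,0,0,-5.1,0,-14.1,20],[0,0,0,-5.1,0,-14.1,20],[0,0,0,-5.1,0,-14.1,20],[0,0,0,-5.1,0,-14.1,20],[0,0,0,-5.1,0,-14.1,20]]' 
python3 -m pendant '[[0,0,0,-5.1,0,-14.1,20],[0,0,0,-5.1,0,-14.1,20],[0,0,0,-5.1,0,-14.1,20],[0,0,0,0,0,0,20],[0,0,0,0,0,0,20]]' 
cat >> h.py <<'E'
def flap(tag):
    im,d=snap('scene',tag); P=cloud('scene',d); bx,by=binc(P); Z=P[...,2]
    m=(bx>.0)&(bx<.1)&(by>-.1)&(by<.1)&(Z>.1)&(Z<.4)&(d>0)
    p=np.polyfit(bx[m],Z[m],1); print('flap slope deg',-np.degrees(np.arctan(p[0])),m.sum())
    s=bot.get_state(); M=R.from_quat(s['eef_rot']).as_matrix(); g=s['eef_pos']+.054*M[:,2]; print('t',s['t'],'grasp bin',np.round(binc(g),4),'z',round(g[2],4),'F',np.round(s['ft_force'],1))
E
python3 - <<'E'
from h import *
flap('s5')
E
```

```text
t: 9.57
eef_pos: [0.4623, -0.0669, 0.1771]
eef_rot: [0.749, -0.639, -0.133, -0.112]
ft_force: [0.1, 1.1, -5.6]
finger_gap: 0.0306
grasp_force: 116.6
t: 9.98
eef_pos: [0.463, -0.0672, 0.2224]
eef_rot: [0.749, -0.639, -0.132, -0.112]
ft_force: [0.3, -0.4, -5.6]
finger_gap: 0.0306
grasp_force: 118.9
flap slope deg 19.651430835938584 3485
t 10.0333 grasp bin [-0.2281  0.1221] z 0.1708 F [ 0.7 -0.2 -5. ]
```

```bash

python3 -m pendant '[[0,-3,0,0,0,0,20],[0,0,0,-3.5,0,-8,20],[0,0,0,-18.4,0,7.8,20],[0,0,0,-18.4,0,7.8,20],[0,0,0,-18.4,0,7.8,20]]' 
python3 -m pendant '[[0,0,0,-18.4,0,7.8,20],[0,0,0,-18.4,0,7.8,20],[0,0,0,0,0,0,20]]' 
python3 - <<'E'
from h import *
flap('s6')
im=np.load('s6.npz')['im']
c=cv2.resize(im[120:380,200:500],None,fx=2.3,fy=2.3,interpolation=cv2.INTER_CUBIC);cv2.imwrite('pics/c6.png',c)
E
```

```text
t: 10.45
eef_pos: [0.4534, -0.0081, 0.2314]
eef_rot: [0.745, -0.637, -0.151, -0.128]
ft_force: [4.2, 1.6, -3.2]
finger_gap: 0.0309
grasp_force: 126.3
t: 10.7
eef_pos: [0.4465, 0.0337, 0.2314]
eef_rot: [0.746, -0.635, -0.152, -0.129]
ft_force: [1.2, -1.4, -6.2]
finger_gap: 0.0303
grasp_force: 126.2
flap slope deg 43.274011385927054 3458
t 10.75 grasp bin [-0.1247  0.1222] z 0.1816 F [-0.9 -1.5 -5.4]
```

View pics/c6.png

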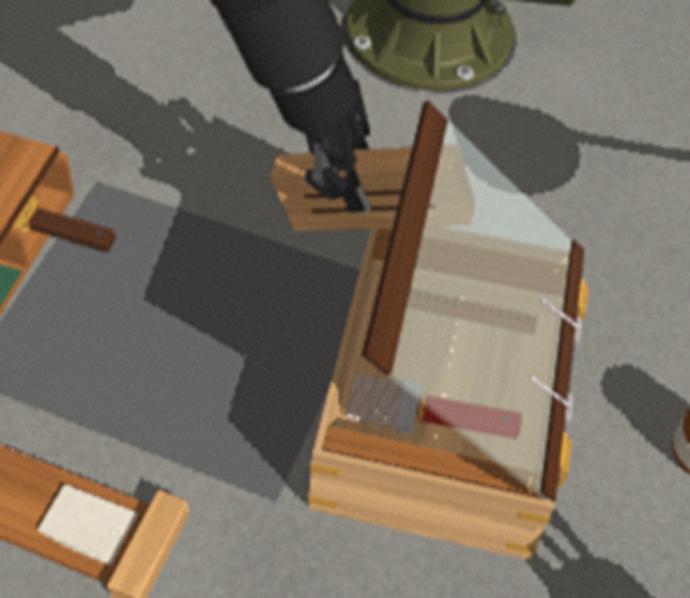

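```bash
cat >> h.py <<'E'
def btilt(tag):
    d=np.load(tag+'.npz')['d']; P=cloud('scene',d); bx,by=binc(P); Z=P[...,2]; g=binc(bot.get_state()['eef_pos'])[0]
    for a in np.arange(-.24,.1,.02):
        m=(abs(bx-a)<.005)&(abs(by-.106)<.007)&(Z>.1)&(Z<.32)&(d>0)
        if m.sum()>3: print((round(a,2),np.round(np.percentile(Z[m],[4,96]),3),m.sum()),end=' ')
    print()
E
python3 -c "
from h import *
btilt('s5');btilt('s6')"
```

```text
(np.float64(-0.24), array([0.13 , 0.312]), np.int64(173)) (np.float64(-0.22), array([0.125, 0.203]), np.int64(96)) (np.float64(-0.2), array([0.124, 0.203]), np.int64(107)) (np.float64(-0.18), array([0.128, 0.203]), np.int64(103)) (np.float64(-0.16), array([0.127, 0.203]), np.int64(105)) (np.float64(-0.14), array([0.125, 0.203]), np.int64(105)) (np.float64(-0.12), array([0.203, 0.21 ]), np.int64(20)) (np.float64(-0.1), array([0.196, 0.203]), np.int64(24)) (np.float64(-0.08), array([0.188, 0.196]), np.int64(25)) (np.float64(-0.06), array([0.179, 0.186]), np.int64(23)) (np.float64(-0.04), array([0.173, 0.178]), np.int64(22)) (np.float64(-0.02), array([0.165, 0.171]), np.int64(22)) (np.float64(-0.0), array([0.157, 0.164]), np.int64(21)) (np.float64(0.02), array([0.15 , 0.156]), np.int64(24)) (np.float64(0.04), array([0.142, 0.149]), np.int64(16)) (np.float64(0.06), array([0.134, 0.141]), np.int64(19)) (np.float64(0.08), array([0.128, 0.133]), np.int64(20)) 
(np.float64(-0.2), array([0.151, 0.191]), np.int64(50)) (np.float64(-0.18), array([0.116, 0.197]), np.int64(104)) (np.float64(-0.16), array([0.121, 0.178]), np.int64(70)) (np.float64(-0.14), array([0.133, 0.316]), np.int64(179)) (np.float64(-0.12), array([0.138, 0.219]), np.int64(84)) (np.float64(-0.1), array([0.113, 0.227]), np.int64(132)) (np.float64(-0.08), array([0.154, 0.236]), np.int64(61)) (np.float64(-0.06), array([0.276, 0.287]), np.int64(26)) (np.float64(-0.04), array([0.254, 0.267]), np.int64(22)) (np.float64(-0.02), array([0.239, 0.246]), np.int64(24)) (np.float64(-0.0), array([0.219, 0.229]), np.int64(24)) (np.float64(0.02), array([0.197, 0.209]), np.int64(21)) (np.float64(0.04), array([0.18 , 0.188]), np.int64(23)) (np.float64(0.06), array([0.161, 0.17 ]), np.int64(18)) (np.float64(0.08), array([0.142, 0.152]), np.int64(20))
```

```bash

python3 -m pendant '[[0,5,0,-4.7,0,0,20],[0,5,0,-4.7,0,0,20],[0,0,0,-2.2,0,-9.7,20],[0,0,0,0,0,0,20]]' 120
python3 -c "
from h import *
flap('s7');btilt('s7')"
python3 -m pendant '[[0,0,0,-9.7,0,2.3,20],[0,0,0,-9.7,0,2.3,20],[0,0,0,-9.7,0,2.3,20],[0,0,0,-9.7,0,2.3,20],[0,0,0,0,0,0,20]]' 
python3 -c "
from h import *
flap('s8');btilt('s8')"

```

```text
t: 11.08
eef_pos: [0.4458, 0.0406, 0.2462]
eef_rot: [0.757, -0.644, -0.086, -0.074]
ft_force: [-1.1, -1.5, -5.0]
finger_gap: 0.0308
grasp_force: 126.1
flap slope deg 44.059026111365384 3446
t 11.1333 grasp bin [-0.1257  0.1218] z 0.1931 F [-1.3 -2.4 -5.3]
(np.float64(-0.2), array([0.143, 0.216]), np.int64(89)) (np.float64(-0.18), array([0.143, 0.303]), np.int64(112)) (np.float64(-0.16), array([0.144, 0.267]), np.int64(91)) (np.float64(-0.14), array([0.147, 0.27 ]), np.int64(62)) (np.float64(-0.12), array([0.152, 0.317]), np.int64(127)) (np.float64(-0.1), array([0.111, 0.233]), np.int64(126)) (np.float64(-0.08), array([0.16 , 0.237]), np.int64(90)) (np.float64(-0.06), array([0.28 , 0.291]), np.int64(22)) (np.float64(-0.04), array([0.26, 0.27]), np.int64(25)) (np.float64(-0.02), array([0.241, 0.25 ]), np.int64(22)) (np.float64(-0.0), array([0.221, 0.231]), np.int64(20)) (np.float64(0.02), array([0.203, 0.212]), np.int64(21)) (np.float64(0.04), array([0.182, 0.191]), np.int64(20)) (np.float64(0.06), array([0.162, 0.173]), np.int64(22)) (np.float64(0.08), array([0.143, 0.153]), np.int64(
[... 294 characters left out ...]
4]), np.int64(80)) (np.float64(-0.14), array([0.139, 0.302]), np.int64(117)) (np.float64(-0.12), array([0.143, 0.271]), np.int64(107)) (np.float64(-0.1), array([0.103, 0.245]), np.int64(75)) (np.float64(-0.08), array([0.148, 0.318]), np.int64(110)) (np.float64(-0.06), array([0.14 , 0.232]), np.int64(122)) (np.float64(-0.04), array([0.155, 0.319]), np.int64(48)) (np.float64(-0.02), array([0.293, 0.308]), np.int64(22)) (np.float64(-0.0), array([0.266, 0.276]), np.int64(22)) (np.float64(0.02), array([0.238, 0.251]), np.int64(25)) (np.float64(0.04), array([0.21 , 0.223]), np.int64(21)) (np.float64(0.06), array([0.18 , 0.195]), np.int64(21)) (np.float64(0.08), array([0.153, 0.166]), np.int64(19))
```

```bash

python3 -m pendant '[[0,0,0,-9.6,0,2.3,20],[0,0,0,-9.6,0,2.3,20],[0,0,0,-9.6,0,2.3,20],[0,0,0,-9.6,0,2.3,20],[0,0,0,-9.6,0,2.3,20]]' 120
python3 -m pendant '[[0,0,0,-9.6,0,2.3,20],[0,0,0,0,0,0,20],[0,0,0,0,0,0,20]]' 
python3 -c "
from h import *
flap('s9');btilt('s9')
im=np.load('s9.npz')['im']
c=cv2.resize(im[100:370,240:500],None,fx=2.2,fy=2.2,interpolation=cv2.INTER_CUBIC);cv2.imwrite('pics/c9.png',c)"

```

```text
t: 12.02
eef_pos: [0.4316, 0.1293, 0.2446]
eef_rot: [0.756, -0.645, -0.086, -0.074]
ft_force: [0.4, -3.2, -2.0]
finger_gap: 0.0307
grasp_force: 126.5
t: 12.27
eef_pos: [0.4301, 0.1388, 0.2442]
eef_rot: [0.757, -0.644, -0.086, -0.073]
ft_force: [0.8, -3.5, -4.8]
finger_gap: 0.0307
grasp_force: 126.5
flap slope deg 74.98593914814552 1429
t 12.3167 grasp bin [-0.0265  0.1218] z 0.1915 F [ 0.8 -2.9 -4.6]
(np.float64(-0.1), array([0.113, 0.213]), np.int64(99)) (np.float64(-0.08), array([0.139, 0.3  ]), np.int64(121)) (np.float64(-0.06), array([0.138, 0.27 ]), np.int64(126)) (np.float64(-0.04), array([0.141, 0.265]), np.int64(62)) (np.float64(-0.02), array([0.149, 0.318]), np.int64(109)) (np.float64(-0.0), array([0.152, 0.232]), np.int64(122)) (np.float64(0.02), array([0.154, 0.235]), np.int64(127)) (np.float64(0.04), array([0.156, 0.237]), np.int64(128)) (np.float64(0.06), array([0.121, 0.316]), np.int64(35)) (np.float64(0.08), array([0.218, 0.243]), np.int64(14))
```

View pics/c9.png

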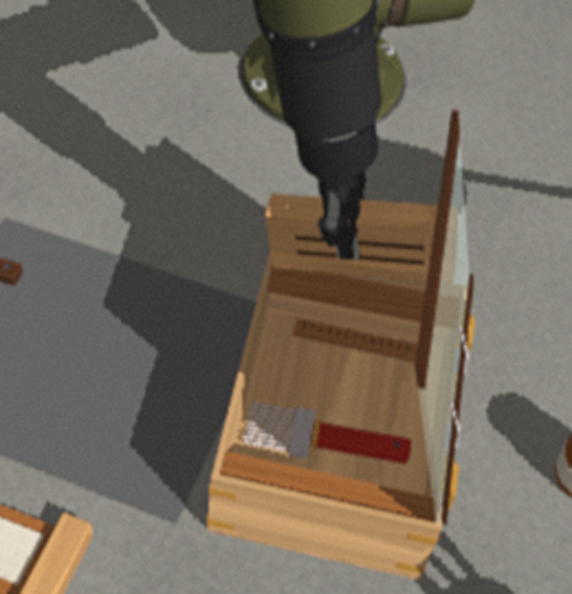

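The crop shows the flap past 70° with the block over the near rail, and the comb uncovered at (280,432) for the head and (362,442) for the handle. I'll lower the block onto the rail.

```bash

python3 -m pendant '[[0,0,0,-4.9,0,1.1,20],[0,0,0,2.2,0,9.7,20],[0,0,0,2.2,0,9.7,20],[0,0,0,1.3,0,5.8,20],[0,0,0,1.1,0,4.9,20]]' 120
python3 -c "
from h import *
flap('s10');btilt('s10')"
python3 -m pendant '[[0,0,0,0.9,0,3.9,20],[0,0,0,0.7,0,2.9,20],[0,0,0,0,0,0,20]]' 
python3 -c "
from h import *
flap('s11');btilt('s11')"

```

```text
t: 12.73
eef_pos: [0.4291, 0.143, 0.2126]
eef_rot: [0.756, -0.645, -0.086, -0.073]
ft_force: [-9.1, 2.8, 20.5]
finger_gap: 0.0306
grasp_force: 129.2
flap slope deg 73.07460589908094 1800
t 12.7833 grasp bin [-0.0216  0.1221] z 0.1602 F [-2.5 -3.   0.5]
(np.float64(-0.1), array([0.107, 0.182]), np.int64(77)) (np.float64(-0.08), array([0.108, 0.29 ]), np.int64(120)) (np.float64(-0.06), array([0.11 , 0.238]), np.int64(119)) (np.float64(-0.04), array([0.113, 0.151]), np.int64(53)) (np.float64(-0.02), array([0.115, 0.315]), np.int64(156)) (np.float64(-0.0), array([0.11 , 0.198]), np.int64(116)) (np.float64(0.02), array([0.105, 0.202]), np.int64(120)) (np.float64(0.04), array([0.127, 0.206]), np.int64(119)) (np.float64(0.06), array([0.27 , 0.302]), np.int64(17)) (np.float64(0.08), array([0.204, 0.234]), np.int64(16)) 
t: 13.03
eef_pos: [0.4305, 0.144, 0.2109]
eef_rot: [0.756, -0.644, -0.085, -0.077]
ft_force: [-5.7, 2.1, 16.1]
finger_gap: 0.0306
grasp_force: 129.4
flap slope deg 73.09484674284869 1760
t 13.0833 grasp bin [-0.0208  0.1201] z 0.1583 F [-5.4  1.8 16.1]
(np.float64(-0.1), array([0.109, 0.183]), np.int64(79)) (np.float64(-0.08), array([0.108, 0.284]), np.int64(120)) (np.float64(-0.06), array([0.11 , 0.238]), np.int64(119)) (np.float64(-0.04), array([0.108, 0.154]), np.int64(55)) (np.float64(-0.02), array([0.114, 0.316]), np.int64(147)) (np.float64(-0.0), array([0.104, 0.196]), np.int64(117)) (np.float64(0.02), array([0.117, 0.2  ]), np.int64(119)) (np.float64(0.04), array([0.123, 0.203]), np.int64(123)) (np.float64(0.06), array([0.276, 0.304]), np.int64(15)) (np.float64(0.08), array([0.208, 0.235]), np.int64(14))
```

```bash

python3 -m pendant '[[0,0,0,0,0,0,20],[0,0,0,0,0,0,20],[0,0,0,0.7,0,2.9,20],[0,0,0,0.7,0,2.9,20],[0,0,0,0,0,0,20]]' 40
python3 -c "
from h import *
flap('s12');btilt('s12')"

```

```text
t: 13.5
eef_pos: [0.4318, 0.1452, 0.2073]
eef_rot: [0.757, -0.644, -0.084, -0.08]
ft_force: [-3.7, 5.8, 21.6]
finger_gap: 0.0305
grasp_force: 129.8
flap slope deg 73.34858003165438 1669
t 13.55 grasp bin [-0.0196  0.1183] z 0.1547 F [-3.8  6.7 22.2]
(np.float64(-0.1), array([0.105, 0.183]), np.int64(78)) (np.float64(-0.08), array([0.106, 0.273]), np.int64(121)) (np.float64(-0.06), array([0.11 , 0.235]), np.int64(116)) (np.float64(-0.04), array([0.105, 0.149]), np.int64(51)) (np.float64(-0.02), array([0.113, 0.313]), np.int64(131)) (np.float64(-0.0), array([0.112, 0.192]), np.int64(118)) (np.float64(0.02), array([0.114, 0.194]), np.int64(121)) (np.float64(0.04), array([0.114, 0.196]), np.int64(118)) (np.float64(0.06), array([0.102, 0.311]), np.int64(22)) (np.float64(0.08), array([0.213, 0.235]), np.int64(12))
```

```bash

python3 -m pendant '[[0,0,0,0.7,0,2.9,20],[0,0,0,0.7,0,2.9,20],[0,0,0,0,0,0,20]]' 40
python3 -c "
from h import *
flap('s13');btilt('s13')
m=R.from_quat(bot.get_state()['eef_rot']).as_matrix(); print('z in bin',xb@m[:2,2],yb@m[:2,2]); 
d=np.load('s13.npz')['d']; P=cloud('scene',d); bx,by=binc(P); Z=P[...,2]
for y in np.arange(.098,.148,.004):
    k=(abs(by-y)<.002)&(bx>.0)&(bx<.04)&(Z>.16)&(Z<.22)&(d>0); print(round(y,3),np.round(np.median(Z[k]),3) if k.any() else None,k.sum(),end='; ')
"

```

```text
t: 13.8
eef_pos: [0.4325, 0.1456, 0.2019]
eef_rot: [0.757, -0.643, -0.084, -0.081]
ft_force: [-1.5, 6.7, 21.9]
finger_gap: 0.0306
grasp_force: 127.5
flap slope deg 72.8056235366685 1696
t 13.85 grasp bin [-0.0193  0.1174] z 0.1494 F [-1.9  6.3 22.5]
(np.float64(-0.1), array([0.105, 0.183]), np.int64(81)) (np.float64(-0.08), array([0.107, 0.273]), np.int64(123)) (np.float64(-0.06), array([0.107, 0.22 ]), np.int64(116)) (np.float64(-0.04), array([0.106, 0.145]), np.int64(48)) (np.float64(-0.02), array([0.108, 0.309]), np.int64(117)) (np.float64(-0.0), array([0.109, 0.186]), np.int64(115)) (np.float64(0.02), array([0.108, 0.187]), np.int64(117)) (np.float64(0.04), array([0.111, 0.188]), np.int64(114)) (np.float64(0.06), array([0.114, 0.305]), np.int64(15)) (np.float64(0.08), array([0.211, 0.237]), np.int64(12)) 
z in bin 0.23104687794558032 -0.01471961148588278
0.098 0.179 4; 0.102 0.175 94; 0.106 0.18 70; 0.11 0.187 23; 0.114 0.186 25; 0.118 0.186 23; 0.122 0.186 24; 0.126 0.185 27; 0.13 0.186 18; 0.134 0.185 13; 0.138 0.182 1; 0.142 None 0; 0.146 None 0;
```

```bash

python3 -m pendant '[[0,0,0,0.6,0,2.4,20],[0,0,0,0,0,0,20],[0,0,0,0,0,0,60],[0,0,0,0,0,0,60],[0,0,0,0,0,0,60]]' 40
python3 -c "
from h import *
flap('s14');btilt('s14')"

```

```text
t: 14.27
eef_pos: [0.4294, 0.1434, 0.1919]
eef_rot: [0.756, -0.645, -0.086, -0.074]
ft_force: [0.5, 0.2, 0.1]
finger_gap: 0.0598
grasp_force: 0.0
flap slope deg 72.367589677486 1780
t 14.3167 grasp bin [-0.0215  0.1218] z 0.1389 F [ 0.7  0.6 -0.3]
(np.float64(-0.1), array([0.109, 0.31 ]), np.int64(87)) (np.float64(-0.08), array([0.107, 0.263]), np.int64(124)) (np.float64(-0.06), array([0.106, 0.218]), np.int64(121)) (np.float64(-0.04), array([0.105, 0.132]), np.int64(23)) (np.float64(-0.02), array([0.158, 0.3  ]), np.int64(109)) (np.float64(-0.0), array([0.105, 0.184]), np.int64(114)) (np.float64(0.02), array([0.108, 0.185]), np.int64(115)) (np.float64(0.04), array([0.109, 0.184]), np.int64(117)) (np.float64(0.06), array([0.276, 0.304]), np.int64(15)) (np.float64(0.08), array([0.204, 0.236]), np.int64(16))
```

```bash

python3 -m pendant '[[0,0,0,0,0,-15,70],[0,0,0,0,0,-25,85],[0,0,0,0,0,-30,85],[0,0,0,0,0,-30,85],[0,0,0,25,0,0,85]]' >/dev/null
python3 -m pendant '[[0,6.5,0,25,0,0,85],[0,6.5,0,0,0,0,85],[0,0,0,0,0,0,85]]'
python3 - <<'E'
from h import *
flap('s15'); go(.55,.1,.3,-80.9)
im,d=snap('top','t15')
P=cloud('top',d); bx,by=binc(P); Z=P[...,2]
c=cv2.resize(im[160:330,150:350],None,fx=3.5,fy=3.5,interpolation=cv2.INTER_CUBIC);cv2.imwrite('pics/c15.png',c)
m=(Z>.165)&(Z<.195)&(by>.08)&(by<.16)&(bx>-.13)&(bx<.1)&(d>0)
q=(np.stack([bx,by],-1)[m]*1000).astype(np.float32); print('block',cv2.minAreaRect(q),len(q))
m=(Z>.012)&(Z<.04)&(abs(by)<.1)&(abs(bx)<.1)&(d>0)
for y in np.arange(-.1,.1,.02): print([ (round(float(np.median(Z[(abs(by-y)<.01)&(abs(bx-x)<.01)&(d>0)])),3) if ((abs(by-y)<.01)&(abs(bx-x)<.01)&(d>0)).any() else None) for x in np.arange(-.1,.1,.02)])
E
```

```text
t: 14.98
eef_pos: [0.4406, 0.0726, 0.2766]
eef_rot: [0.761, -0.649, 0.002, 0.003]
ft_force: [0.7, -0.2, -1.3]
finger_gap: 0.0849
grasp_force: 0.0
flap slope deg 72.65506557447304 1779
t 15.0333 grasp bin [-0.1044  0.1221] z 0.2226 F [-0.  -0.  -1.4]
t 15.03 pos [0.4403 0.0734 0.2766] yaw -80.77 tilt [-0.0024 -0.0018] | turnz 0.13 shift [  -8.9 -112.5  -23.7]
block ((-50.64631652832031, 128.71060180664062), (7.447243690490723, 34.900394439697266), 89.69293975830078) 44
[0.096, 0.094, 0.097, 0.095, 0.095, 0.008, 0.007, 0.089, 0.009, 0.008]
[0.11, None, None, None, None, None, 0.006, 0.009, 0.007, 0.007]
[0.108, None, None, None, None, None, 0.006, 0.008, 0.007, 0.007]
[None, None, None, None, None, None, None, 0.352, 0.007, 0.007]
[None, None, None, None, None, None, None, 0.353, 0.282, 0.023]
[None, None, None, None, None, None, None, 0.353, 0.284, 0.215]
[None, None, None, None, None, None, None, 0.353, 0.283, 0.214]
[None, None, None, None, None, None, None, 0.353, 0.284, 0.224]
[None, None, None, None, None, None, None, 0.353, 0.294, None]
[0.611, 0.609, None, None, None, None, None, 0.354, None, None]
```

View pics/c15.png

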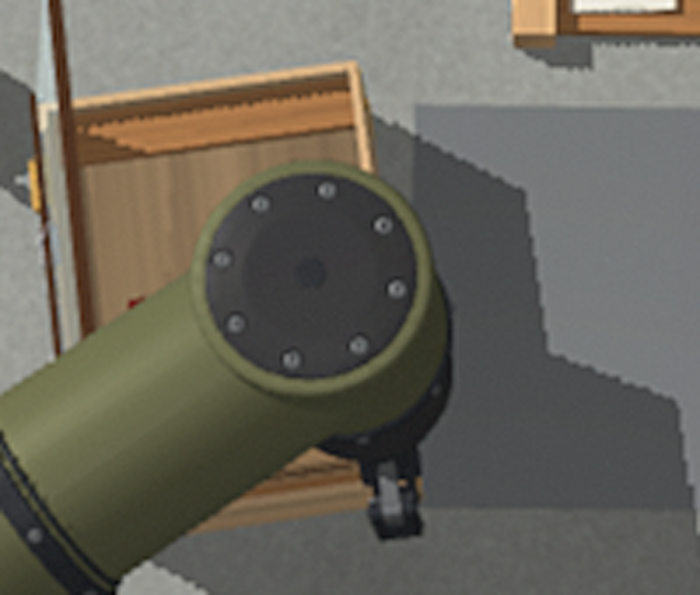

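The top view is blocked by the arm, with only the far rail, the flap edge and the front wall showing. The scene camera has a clear view of the comb, so I'll measure it there.

```bash
python3 - <<'E'
from h import *
Z0=np.load('s15.npz'); im=Z0['im']; d=Z0['d']
P=cloud('scene',d); bx,by=binc(P); Z=P[...,2]
hsv=cv2.cvtColor(im,cv2.COLOR_BGR2HSV)
reg=(abs(by)<.11)&(abs(bx)<.105)&(Z<.05)&(d>0)
m=reg&((hsv[...,0]<8)|(hsv[...,0]>172))&(hsv[...,1]>140)
def rep(m,nm):
    q=(np.stack([bx,by],-1)[m]*1000).astype(np.float32); print(nm,cv2.minAreaRect(q),len(q),'z',np.round(np.percentile(Z[m],[5,50,95]),4))
k=cv2.morphologyEx(m.astype(np.uint8),cv2.MORPH_OPEN,np.ones((2,2)))>0
rep(k,'handle all'); kt=k&(Z>.024); rep(kt,'handle top')
m=reg&(hsv[...,1]<70)&(Z>.008)&(bx<.03); m=cv2.morphologyEx(m.astype(np.uint8),cv2.MORPH_OPEN,np.ones((3,3)))>0
rep(m,'steel'); rep(m&(Z>.0205),'back top')
print('floor z',np.median(Z[(abs(bx)<.03)&(abs(by-.03)<.02)]))
ys,xs=np.where(reg&(Z>.012)); x0,x1,y0,y1=xs.min(),xs.max(),ys.min(),ys.max()
c=cv2.resize(im[y0-10:y1+10,x0-10:x1+10],None,fx=5,fy=5,interpolation=cv2.INTER_CUBIC);cv2.imwrite('pics/c16.png',c[:600,:800]);print(x0-10,y0-10,c.shape)
E
```

```text
handle all ((-14.837543487548828, -313.3268127441406), (668.9468994140625, 96.87076568603516), 80.46910095214844) 458 z [0.0073 0.0233 0.0276]
handle top ((28.682334899902344, -327.5294494628906), (648.8648681640625, 92.15436553955078), 89.10574340820312) 202 z [0.0243 0.0258 0.0289]
steel ((-56.55494689941406, -14.869617462158203), (66.14408111572266, 55.99235534667969), 1.6074274778366089) 328 z [0.0086 0.0191 0.0236]
back top ((-47.845306396484375, -15.737527847290039), (47.96127700805664, 54.34016418457031), 2.8164167404174805) 115 z [0.0207 0.0221 0.0244]
floor z 0.007443416922698722
334 235 (495, 555, 3)
```

View pics/c16.png

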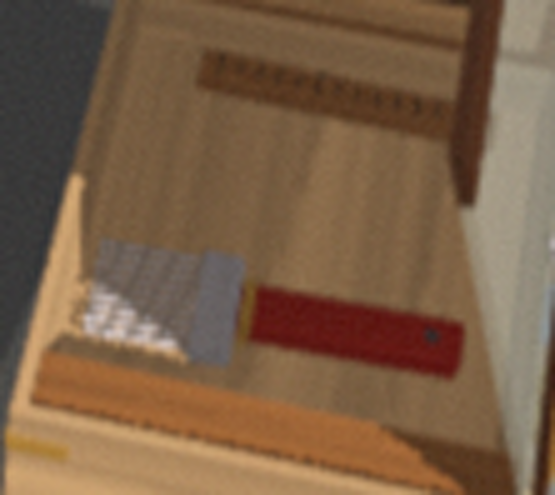

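The crop shows the steel back with corners near (203,248), (245,252), (232,366) and (190,360), and the handle from (255,287) to (465,320). I'll convert these.

```bash
python3 - <<'E'
from h import *
for n,z,L in(('back',.020,[(203,248),(245,252),(232,364),(190,358)]),('handle',.024,[(258,287),(465,321),(460,358),(250,325)])):
    q=np.array([onz('scene',334+u/5,235+v/5,z) for u,v in L]); b=np.stack(binc(q),-1)*1000; print(n,np.round(b,1).tolist(),'mean',np.round(b.mean(0),1))
Z0=np.load('s15.npz'); d=Z0['d']; im=Z0['im']; P=cloud('scene',d); bx,by=binc(P); Z=P[...,2]
hsv=cv2.cvtColor(im,cv2.COLOR_BGR2HSV)
m=(bx>-.02)&(bx<.08)&(by>-.06)&(by<.04)&(Z>.0235)&(Z<.03)&((hsv[...,0]<8)|(hsv[...,0]>172))&(hsv[...,1]>140)
print(cv2.minAreaRect((np.stack([bx,by],-1)[m]*1000).astype(np.float32)),m.sum())
p=np.polyfit(bx[m],by[m],1); print('handle dir deg',np.degrees(np.arctan(p[0])),'y at x',p[1]*1000)
go(*(C+np.array([-.033*xb[0]-.0165*yb[0],-.033*xb[1]-.0165*yb[1]])),.2,-80.9)
E
```

```text
back [[-44.1, 13.1], [-24.2, 15.8], [-19.9, -45.5], [-39.3, -47.1]] mean [-31.8 -15.9]
handle [[-15.0, -4.2], [81.8, 1.3], [81.9, -18.9], [-15.3, -25.4]] mean [ 33.4 -11.8]
((32.127559661865234, -13.028400421142578), (94.73441314697266, 23.769203186035156), 0.23804455995559692) 254
handle dir deg 1.7886338639350103 y at x -13.952964922818888
t 15.08 pos [0.4403 0.0735 0.2771] yaw -80.79 tilt [-0.0022  0.0008] | turnz 0.11 shift [ -71.1 -138.5   76.9]
```

```bash
python3 - <<'E'
from h import *
print(np.round(bot.get_state()['qpos'],3))
for n,t in(('scene','s15'),('top','t15')):
    d=np.load(t+'.npz')['d']; P=cloud(n,d); Z=P[...,2]
    for a in np.arange(.15,.95,.05):
        m=(abs(Z-a)<.025)&(d>0)&(np.hypot(P[...,0],P[...,1])<.75)&(P[...,0]<.62)&(P[...,0]>-.4)
        bx,by=binc(P)
        m&=~((bx>0.02)&(Z<.37)&(abs(by)<.16))
        if m.sum()>20: q=P[m]; print(n,round(a,2),'x',np.round(np.percentile(q[:,0],[2,50,98]),2),'y',np.round(np.percentile(q[:,1],[2,50,98]),2),m.sum())
E
```

```text
[ 0.62  -0.383 -0.334 -0.002 -1.621 -0.459]
scene 0.15 x [-0.04  0.44  0.46] y [0.04 0.12 0.19] 1483
scene 0.2 x [-0.05  0.04  0.46] y [0.05 0.12 0.19] 1447
scene 0.25 x [0.3  0.49 0.51] y [0.06 0.08 0.1 ] 131
scene 0.3 x [-0.14  0.48  0.51] y [-0.01  0.08  0.1 ] 556
scene 0.35 x [-0.14  0.47  0.48] y [-0.01  0.07  0.11] 843
scene 0.4 x [0.44 0.48 0.49] y [0.04 0.08 0.12] 712
scene 0.45 x [0.44 0.48 0.49] y [0.04 0.09 0.12] 1008
scene 0.5 x [0.22 0.48 0.49] y [0.03 0.09 0.27] 1399
scene 0.55 x [0.22 0.41 0.49] y [0.04 0.16 0.31] 5016
scene 0.6 x [0.26 0.39 0.49] y [0.04 0.16 0.29] 7101
top 0.15 x [0.05 0.08 0.43] y [-0.09 -0.01  0.14] 360
top 0.2 x [0.05 0.07 0.42] y [-0.08 -0.04  0.12] 1055
top 0.25 x [0.05 0.06 0.4 ] y [-0.03  0.01  0.07] 146
top 0.3 x [0.37 0.39 0.41] y [0.05 0.06 0.08] 305
top 0.4 x [0.4  0.4  0.44] y [0.03 0.05 0.09] 123
top 0.45 x [0.4  0.4  0.43] y [0.03 0.05 0.08] 147
top 0.5 x [0.13 0.4  0.46] y [0.02 0.04 0.09] 326
top 0.55 x [0.13 0.23 0.42] y [0.03 0.11 0.26] 4629
top 0.6 x [0.14 0.31 0.47] y [0.04 0.15 0.28] 22394
```

View pics/s15.png

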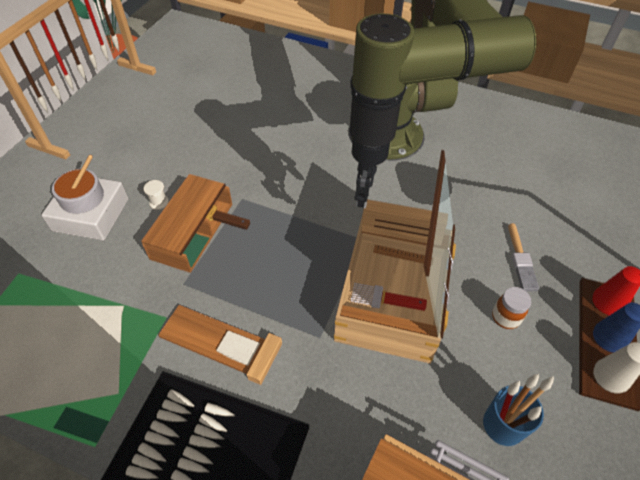

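All 10 pictures are used, so from here I'll work from numbers. The last one shows the arm's horizontal tube running from the wrist (383,50) to (533,45), level with the flap side, so I have to check whether it would hit the raised flap.

```bash
python3 - <<'E'
from h import *
A=[]
for n,t in(('scene','s15'),('top','t15')):
    d=np.load(t+'.npz')['d']; P=cloud(n,d); A.append(P[(d>0)])
Q=np.concatenate(A); Q=Q[(np.abs(Q[:,0])<.7)&(Q[:,1]>-.3)&(Q[:,1]<.5)&(Q[:,2]>.22)]
xs=np.arange(-.2,.66,.04); ys=np.arange(.46,-.26,-.04)
print('max z (cm) rows y down from .46, cols x from -.2; then min z')
for f in(np.max,np.min):
    for y in ys:
        r=[]
        for x in xs:
            m=(abs(Q[:,0]-x)<.02)&(abs(Q[:,1]-y)<.02); r.append('%3d'%round(100*f(Q[m,2])) if m.sum()>2 else '  .')
        print('%5.2f'%y,''.join(r))
    print()
E
```

```text
max z (cm) rows y down from .46, cols x from -.2; then min z
 0.46   .  .  .  .  .  .  .  .  .  .  .  .  .  .  .  .  .  .  .  .  .  .
 0.42   .  .  .  .  .  .  .  .  .  .  .  .  .  .  .  .  .  .  .  .  .  .
 0.38   .  .  .  .  .  .  .  .  .  .  .  .  .  .  .  .  .  .  .  .  .  .
 0.34   .  .  .  .  .  .  .  .  .  .  .  .  .  .  .  .  .  .  .  .  .  .
 0.30   .  .  .  .  .  .  .  .  .  .  .  . 60 60 58  .  .  .  .  . 24 27
 0.26   .  .  .  .  .  .  .  .  .  .  . 58 60 60 60 27 29 32 34 36 36 36
 0.22   .  .  .  .  .  .  .  .  .  . 58 59 59 60 60 59 36 36 36 36 36  .
 0.18   .  .  .  .  .  .  .  .  . 58 59 59 59 60 60 60 58  .  .  .  .  .
 0.14   .  .  .  .  .  .  .  . 59 59 59 59 59 58 60 60 61 57  .  .  .  .
 0.10   .  .  .  .  .  .  .  . 59 59 59 58  .  . 59 62 62 62 32  .  .  .
 0.06   .  .  . 36 36  . 23  . 59 59 57  .  .  . 32 62 62 62 32  .  .  .
 0.02   .  . 36 36  .  . 23 23 57 56  .  .  .  .  . 61 61 61  .  .  .  .
-0.02   . 35 36  .  .  . 23 23  .  .  .  .  .  .  .  .  .  .  .  .  .  .
-0.06   .  .  .  .  .  .  .  .  .  .  .  .  .  .  .  .  .  .  .  .  .  .
-0.10   .  .  .  
[... 889 characters left out ...]
. 54 54 58 52 53 53 55 52 48 51  .  .  .  .
 0.10   .  .  .  .  .  .  .  . 58 57 50 51  .  . 54 28 29 22 27  .  .  .
 0.06   .  .  . 33 34  . 22  . 50 52 52  .  .  . 27 22 30 22 27  .  .  .
 0.02   .  . 29 31  .  . 22 22 52 52  .  .  .  .  . 39 36 40  .  .  .  .
-0.02   . 29 29  .  .  . 22 22  .  .  .  .  .  .  .  .  .  .  .  .  .  .
-0.06   .  .  .  .  .  .  .  .  .  .  .  .  .  .  .  .  .  .  .  .  .  .
-0.10   .  .  .  .  .  .  .  .  .  .  .  .  .  .  .  .  .  .  .  .  .  .
-0.14   .  .  .  .  .  .  .  .  .  .  .  .  .  .  .  .  .  .  .  .  .  .
-0.18   .  .  .  .  .  .  .  .  .  .  .  .  .  .  .  .  .  .  .  .  .  .
-0.22   .  .  .  .  .  .  .  .  .  .  .  .  .  .  .  .  .  .  .  .  .  .
```

```bash
python3 - <<'E'
from h import *
from scipy.optimize import least_squares
q1=.62; a=np.array([np.cos(q1),np.sin(q1)]); l=np.array([-np.sin(q1),np.cos(q1)])
for n,t in(('scene','s15'),('top','t15')):
    d=np.load(t+'.npz')['d']; P=cloud(n,d)[d>0]; lat=P[:,:2]@l; rad=P[:,:2]@a
    for lo,hi in((-.26,-.22),(-.22,-.17),(-.14,-.11),(-.11,-.08),(-.08,-.05),(-.05,0),(0,.05),(.05,.1)):
        m=(lat>lo)&(lat<hi)&(P[:,2]>.45)&(rad>.3)&(rad<.5)
        if m.sum()<40: print(n,lo,hi,m.sum()); continue
        r,z=rad[m],P[m,2]
        s=least_squares(lambda p:np.hypot(r-p[0],z-p[1])-p[2],[.4,.55,.05],loss='soft_l1',f_scale=.003)
        print(n,lo,hi,'rad',np.round(np.percentile(r,[1,99]),3),'z',np.round(np.percentile(z,[1,99]),3),'fit',np.round(s.x,3),m.sum())
E
```

```text
scene -0.26 -0.22 rad [0.379 0.442] z [0.452 0.615] fit [0.276 0.53  0.156] 1894
scene -0.22 -0.17 rad [0.364 0.45 ] z [0.453 0.616] fit [0.354 0.531 0.101] 3146
scene -0.14 -0.11 rad [0.386 0.447] z [0.523 0.597] fit [0.401 0.552 0.045] 925
scene -0.11 -0.08 rad [0.385 0.447] z [0.523 0.597] fit [0.401 0.552 0.045] 919
scene -0.08 -0.05 rad [0.38  0.451] z [0.517 0.601] fit [0.4   0.551 0.047] 1063
scene -0.05 0 rad [0.302 0.449] z [0.523 0.599] fit [0.381 0.536 0.069] 2121
scene 0 0.05 rad [0.311 0.449] z [0.521 0.599] fit [0.386 0.541 0.063] 1815
scene 0.05 0.1 rad [0.383 0.449] z [0.521 0.598] fit [0.4   0.551 0.047] 463
top -0.26 -0.22 rad [0.361 0.438] z [0.503 0.615] fit [0.406 0.557 0.057] 914
top -0.22 -0.17 rad [0.355 0.446] z [0.46  0.616] fit [0.406 0.551 0.065] 2980
top -0.14 -0.11 rad [0.358 0.442] z [0.552 0.597] fit [0.402 0.55  0.045] 1384
top -0.11 -0.08 rad [0.358 0.441] z [0.552 0.596] fit [0.402 0.55  0.045] 1406
top -0.08 -0.05 rad [0.352 0.445] z [0.547 0.601] fit [0.402 0.549 0.047] 1568
top -0.05 0 rad [0.301 0.442] z [0.542 0.599] fit [0.423 0.198 0.395] 4231
top 0 0.05 rad [0.302 0.442] z [0.57  0.599] fit [ 0.438 -0.087  0.68 ] 3694
top 0.05 0.1 rad [0.355 0.443] z [0.554 0.599] fit [0.402 0.55  0.047] 707
```

```bash
cat >> h.py <<'E'
def tgt(bxy,z,yaw,lean,L):
    "tool pose whose point L ahead of TCP is at bin coords bxy,z; tool x heading yaw, top leaning lean deg towards tool x"
    c,s=np.cos(np.radians(yaw)),np.sin(np.radians(yaw))
    M=R.from_matrix(np.array([[c,s,0],[s,-c,0],[0,0,-1]]))*R.from_euler('y',-lean,degrees=True)
    p=np.array([*(C+bxy[0]*xb+bxy[1]*yb),z])-L*M.as_matrix()[:,2]
    return p,M
def plan(p,M):
    st=bot.get_state(); N=R.from_quat(st['eef_rot']); 
    print('t',round(st['t'],2),'turn',np.round(np.degrees((N.inv()*M).as_rotvec()),2),'shift before turn',np.round(N.inv().apply(p-st['eef_pos'])*1000,1),'after',np.round(M.inv().apply(p-st['eef_pos'])*1000,1),'| q',np.round(st['qpos'],2))
E
python3 - <<'E'
from h import *
p,M=tgt((-.019,-.0145),.15,-78.4,22,.0665); plan(p,M); print(p)
p2,_=tgt((-.019,-.0145),.015,-78.4,22,.0665); print('down in tool',np.round(M.inv().apply(p2-p)*1000,1))
print('gauge',binc(onz('scene',334+330/5,235+95/5,.01)), binc(onz('scene',334+330/5,235+115/5,.01)))
E
```

```text
t 15.08 turn [ -0.35 -21.93  -2.38] shift before turn [ -60.  -137.7   65.3] after [ -25.8 -140.    81. ] | q [ 0.62 -0.38 -0.33 -0.   -1.62 -0.46]
[0.56653222 0.15483077 0.21165773]
down in tool [ 50.6  -0.  125.2]
gauge (np.float64(0.0017689488615782508), np.float64(0.12404773739245999)) (np.float64(0.00359024341064989), np.float64(0.111893171839829))
```

```bash

python3 -m pendant '[[0,0,0,-12,-27.5,0,85],[0,0,0,-12,-27.5,0,85],[0,0,0,-12,-27.5,0,85],[0,0,0,-12,-27.5,0,85],[0,0,0,-12,-27.5,0,85]]' >/dev/null
python3 -m pendant '[[0,-5.5,-0.6,0,0,15,85],[0,-5.5,-0.6,0,0,0,85],[0,-5.5,-0.6,0,0,0,85],[0,-5.5,-0.6,0,0,0,85],[0,0,0,0,0,0,85]]'
python3 - <<'E'
from h import *
p,M=tgt((-.019,-.0145),.15,-78.4,22,.0665); plan(p,M)
im,d=snap('scene','s17')
# tube: points above flap region
P=cloud('scene',d); bx,by=binc(P); Z=P[...,2]
for a in np.arange(-.2,.22,.03):
    m=(abs(bx-a)<.015)&(Z>.37)&(d>0)&(abs(by)<.3)
    if m.sum()>10: 
        q=Z[m]; print(round(a,2),'z',np.round(np.percentile(q,[1,99]),3),'by',np.round(np.percentile(by[m],[1,99]),2))
E
```

```text
t: 15.92
eef_pos: [0.5679, 0.1525, 0.2636]
eef_rot: [0.759, -0.621, -0.148, -0.127]
ft_force: [0.3, -0.6, 0.2]
finger_gap: 0.0848
grasp_force: 0.0
t 15.92 turn [-0.61  0.45 -0.11] shift before turn [17.5  1.4 49. ] after [17.1  0.9 49.1] | q [ 0.4   0.01  0.08 -0.38 -1.55 -0.21]
-0.2 z [0.518 0.572] by [-0.06  0.02]
-0.17 z [0.459 0.584] by [-0.07  0.02]
-0.14 z [0.395 0.59 ] by [-0.07  0.01]
-0.11 z [0.376 0.588] by [-0.06  0.01]
-0.08 z [0.379 0.602] by [-0.06  0.27]
-0.05 z [0.386 0.619] by [-0.04  0.22]
-0.02 z [0.542 0.629] by [-0.03  0.2 ]
0.01 z [0.552 0.64 ] by [-0.03  0.26]
0.04 z [0.564 0.653] by [-0.02  0.21]
0.07 z [0.575 0.657] by [-0.01  0.05]
0.1 z [0.581 0.635] by [-0.    0.02]
```

```bash

python3 -m pendant '[[-0.6,0.4,0,8.6,0.5,24.5,85],[0,0,0,8.6,0.5,24.5,85],[0,0,0,7.5,0,18.5,85],[0,0,0,7.5,0,18.5,85],[0,0,0,7.5,0,18.5,85]]' 60
python3 -m pendant '[[0,0,0,5.6,0,13.9,85],[0,0,0,5.6,0,13.9,85],[0,0,0,0,0,0,85]]'
python3 - <<'E'
from h import *
p,M=tgt((-.019,-.0145),.015,-78.4,22,.0665); plan(p,M)
flap('s18'); s=bot.get_state(); print(np.round(s['eef_pos'],4),np.round(s['joint_torque'],1))
E
```

```text
t: 16.38
eef_pos: [0.5656, 0.1556, 0.1505]
eef_rot: [0.762, -0.62, -0.145, -0.117]
ft_force: [0.1, 0.1, -0.4]
finger_gap: 0.0849
grasp_force: 0.0
t: 16.63
eef_pos: [0.5643, 0.1551, 0.1179]
eef_rot: [0.761, -0.621, -0.147, -0.115]
ft_force: [-0.4, 0.3, -0.2]
finger_gap: 0.0851
grasp_force: 0.0
t 16.63 turn [ 0.4  -0.43 -0.08] shift before turn [15.8 -2.4 38.1] after [16.1 -2.1 38. ] | q [ 0.41  0.08 -0.11 -0.38 -1.32 -0.12]
flap slope deg 72.62668323245053 1608
t 16.6833 grasp bin [-0.0236 -0.013 ] z 0.0697 F [0.4 0.3 0.3]
[0.565  0.1551 0.1199] [  0.  -37.1  32.9   5.1   0.3   0.1]
```

```bash

python3 -m pendant '[[0.4,-0.4,0,5.8,-0.8,13.9,85],[0,0,0,4,-0.8,9.3,85],[0,0,0,3.2,-0.5,7.4,85],[0,0,0,0,0,0,85]]'
python3 - <<'E'
from h import *
p,M=tgt((-.019,-.0145),.015,-78.4,22,.0665); plan(p,M)
flap('s19'); s=bot.get_state(); print(np.round(s['eef_pos'],4),np.round(s['joint_torque'],1))
E
python3 -m pendant '[[0,0,0,1.5,0,3.7,85],[0,0,0,1.5,0,3.7,85],[0,0,0,0,0,0,85]]'
python3 - <<'E'
from h import *
p,M=tgt((-.019,-.0145),.015,-78.4,22,.0665); plan(p,M)
flap('s20'); s=bot.get_state(); print(np.round(s['eef_pos'],4),np.round(s['joint_torque'],1))
E
```

```text
t: 17.02
eef_pos: [0.5674, 0.1547, 0.0867]
eef_rot: [0.76, -0.621, -0.147, -0.121]
ft_force: [-0.5, 0.4, -0.7]
finger_gap: 0.0851
grasp_force: 0.0
t 17.02 turn [-0.14 -0.02 -0.04] shift before turn [3.5 0.8 9.5] after [3.5 0.8 9.5] | q [ 0.4   0.11 -0.14 -0.39 -1.26 -0.09]
flap slope deg 71.0780399355447 1594
t 17.0667 grasp bin [-0.024 -0.016] z 0.0376 F [0.7 0.1 0.6]
[0.5677 0.1547 0.0877] [ -0.  -38.5  32.8   5.1   0.2   0. ]
t: 17.32
eef_pos: [0.5678, 0.1548, 0.0799]
eef_rot: [0.761, -0.621, -0.146, -0.122]
ft_force: [-0.2, -0.8, -0.6]
finger_gap: 0.085
grasp_force: 0.0
t 17.32 turn [-0.25 -0.    0.01] shift before turn [1.  1.2 3.1] after [1.  1.2 3.1] | q [ 0.4   0.12 -0.14 -0.4  -1.25 -0.09]
flap slope deg 70.27182782826846 1629
t 17.3667 grasp bin [-0.0239 -0.0162] z 0.03 F [-0.1  0.5 -0.7]
[0.5678 0.1548 0.0801] [  0.  -39.2  33.1   5.2   0.1   0. ]
```

```bash

python3 -m pendant '[[0,0,0,1,0.6,3,85],[0,0,0,0,0,0,70],[0,0,0,0,0,0,60],[0,0,0,0,0,0,45],[0,0,0,0,0,0,45]]' 80
python3 -m pendant '[[0,0,0,0,0,0,45],[0,0,0,0,0,0,45],[0,0,0,0,0,0,45]]'
python3 - <<'E'
from h import *
s=bot.get_state(); print(np.round(s['eef_pos'],4),np.round(s['joint_torque'],1))
im,d=snap('scene','s21'); P=cloud('scene',d); bx,by=binc(P); Z=P[...,2]
hsv=cv2.cvtColor(im,cv2.COLOR_BGR2HSV)
m=(bx>-.06)&(bx<.1)&(by>-.07)&(by<.05)&(Z>.0235)&(Z<.05)&((hsv[...,0]<8)|(hsv[...,0]>172))&(hsv[...,1]>140)
print(cv2.minAreaRect((np.stack([bx,by],-1)[m]*1000).astype(np.float32)),m.sum(),np.median(Z[m]))
E
```

```text
t: 17.78
eef_pos: [0.5678, 0.1547, 0.0781]
eef_rot: [0.761, -0.62, -0.146, -0.123]
ft_force: [-1.6, -1.3, 4.2]
finger_gap: 0.0504
grasp_force: 82.2
t: 18.03
eef_pos: [0.5678, 0.1547, 0.0781]
eef_rot: [0.761, -0.621, -0.146, -0.123]
ft_force: [-1.1, -2.8, 5.3]
finger_gap: 0.0506
grasp_force: 82.2
[0.5678 0.1547 0.0781] [  0.8 -36.3  30.9   4.4   0.6   0. ]
((32.82398223876953, -13.726067543029785), (97.05889892578125, 24.564651489257812), 2.3652946949005127) 278 0.0256163814473018
```

```bash

python3 -m pendant '[[0,0,0,0,0,0,45],[0,0,0,-1.9,0,-4.6,45],[0,0,0,-3.7,0,-9.3,45],[0,0,0,-5.6,0,-13.9,45],[0,0,0,0,0,0,45]]' 100
cat >> h.py <<'E'
def comb(tag,zlo=.0235):
    im,d=snap('scene',tag); P=cloud('scene',d); bx,by=binc(P); Z=P[...,2]; hsv=cv2.cvtColor(im,cv2.COLOR_BGR2HSV)
    m=(P[...,1]>-.3)&(P[...,1]<.32)&(P[...,0]>.4)&(P[...,0]<.73)&(Z>zlo)&(Z<.4)&((hsv[...,0]<8)|(hsv[...,0]>172))&(hsv[...,1]>140)&(d>0)&(P[...,1]>-.2)
    n,lab,st,_=cv2.connectedComponentsWithStats(m.astype(np.uint8)); k=1+np.argmax(st[1:,4]); m=lab==k
    Q=P[m]; c=Q.mean(0); u=np.linalg.svd(Q-c,full_matrices=False)[2][0]; u=u*np.sign(u[1]); t=(Q-c)@u; a,b=np.percentile(t,[1,99])
    print('handle n',m.sum(),'ends',np.round(c+a*u,3),np.round(c+b*u,3),'len',round(b-a,3),'yaw',round(np.degrees(np.arctan2(u[1],u[0])),1),'pitch',round(np.degrees(np.arcsin(u[2])),1))
    print('  bin ends',np.round(binc(c+a*u),3),np.round(binc(c+b*u),3))
    return Q
E
python3 -c "
from h import *
comb('s22'); flap('s22b')"
```

```text
t: 18.5
eef_pos: [0.5687, 0.1551, 0.1112]
eef_rot: [0.761, -0.62, -0.145, -0.124]
ft_force: [0.4, 0.2, -0.2]
finger_gap: 0.0493
grasp_force: 103.4
handle n 480 ends [0.566 0.186 0.056] [0.547 0.277 0.054] len 0.094 yaw 101.7 pitch -1.0
  bin ends [-0.013 -0.02 ] [ 0.08  -0.016]
flap slope deg 72.45826089252078 1570
t 18.6 grasp bin [-0.0236 -0.0163] z 0.0584 F [-0.5  0.9 -1.5]
```

```bash

python3 -m pendant '[[0,0,0,-5.2,0,-13,45],[0,0,0,-7.1,0,-17.6,45],[0,0,0,-7.1,0,-17.6,45],[0,0,0,-7.1,0,-17.6,45],[0,0,0,-8.5,0,-21,45]]'
python3 -c "
from h import *
comb('s23')"
python3 -m pendant '[[0,0,0,14,0,-5.7,45],[0,0,0,25,0,-10.1,45],[0,0,0,29,0,-11.7,45],[0,0,0,29,0,-11.7,45],[0,0,0,29,0,-11.7,45]]'
python3 -m pendant '[[0,0,0,29,0,-11.7,45],[0,0,0,29,0,-11.7,45],[0,0,0,29,0,-11.7,45],[0,0,0,29,0,-11.7,45],[0,0,0,29,0,-11.7,45]]'
python3 -m pendant '[[0,0,0,19,0,-7.7,45],[0,0,0,0,0,0,45],[0,0,0,0,0,0,45]]'
python3 -c "
from h import *
comb('s24');flap('s24b');btilt('s24b');go(0,0,0)"
```

```text
t: 19.02
eef_pos: [0.5663, 0.1546, 0.2013]
eef_rot: [0.76, -0.621, -0.147, -0.122]
ft_force: [0.8, -0.2, -1.2]
finger_gap: 0.0489
grasp_force: 103.4
handle n 419 ends [0.56  0.185 0.141] [0.555 0.258 0.151] len 0.075 yaw 93.4 pitch 7.7
  bin ends [-0.013 -0.013] [ 0.06  -0.021]
t: 19.48
eef_pos: [0.5939, 0.0203, 0.2011]
eef_rot: [0.761, -0.62, -0.146, -0.122]
ft_force: [1.1, 1.0, -0.9]
finger_gap: 0.0495
grasp_force: 103.5
t: 19.9
eef_pos: [0.6252, -0.1332, 0.2009]
eef_rot: [0.761, -0.621, -0.146, -0.122]
ft_force: [0.5, 1.0, -1.1]
finger_gap: 0.049
grasp_force: 103.5
t: 20.15
eef_pos: [0.6292, -0.1529, 0.2001]
eef_rot: [0.76, -0.621, -0.147, -0.122]
ft_force: [-0.1, 0.0, -1.8]
finger_gap: 0.0491
grasp_force: 103.5
handle n 517 ends [ 0.627 -0.122  0.145] [ 0.607 -0.029  0.143] len 0.095 yaw 102.0 pitch -1.2
  bin ends [-0.327 -0.031] [-0.231 -0.026]
flap slope deg 72.77309204401081 1778
t 20.25 grasp bin [-0.3359 -0.0284] z 0.1506 F [ 0.9  0.3 -0.5]
(np.float64(-0.1), array([0.109, 0.182]), np.int64(78)) (np.float64(-0.08), array([0.107, 0.183]), np.int64(109)) (np.float64(-0.06), array([0.107, 0.183]), np.int64(112)) (np.float64(-0.04), array([0.106, 0.183]), np.int64(113)) (np.float64(-0.02), array([0.107, 0.184]), np.int64(113)) (np.float64(-0.0), array([0.106, 0.185]), np.int64(116)) (np.float64(0.02), array([0.108, 0.185]), np.int64(113)) (np.float64(0.04), array([0.11 , 0.186]), np.int64(115)) (np.float64(0.06), array([0.278, 0.304]), np.int64(16)) (np.float64(0.08), array([0.205, 0.238]), np.int64(17)) 
t 20.25 pos [ 0.6292 -0.1513  0.2007] yaw -78.37 tilt [-0.0708  0.368 ] | turnz 0 shift [-179.8  587.2  286.3]
```

```bash

python3 -m pendant '[[0,0,0,9.4,0,23.2,45],[0,0,0,9.4,0,23.2,45],[0,0,0,9.4,0,23.2,45],[0,0,0,9.4,0,23.2,45],[0,0,0,5.6,0,13.9,45]]'
python3 -m pendant '[[0,0,0,3,0,7.4,45],[0,0,0,0.7,0,1.9,45],[0,0,0,0,0,0,45]]'
python3 -c "
from h import *
comb('s25',.012);go(0,0,0)"
```

```text
t: 20.67
eef_pos: [0.6288, -0.1501, 0.0828]
eef_rot: [0.761, -0.62, -0.148, -0.122]
ft_force: [-1.0, 0.5, -1.7]
finger_gap: 0.0496
grasp_force: 103.5
t: 20.92
eef_pos: [0.6301, -0.1514, 0.0763]
eef_rot: [0.761, -0.62, -0.146, -0.122]
ft_force: [-0.5, -0.0, -0.0]
finger_gap: 0.0493
grasp_force: 103.5
handle n 396 ends [ 0.626 -0.121  0.022] [ 0.607 -0.027  0.02 ] len 0.096 yaw 101.4 pitch -0.7
  bin ends [-0.326 -0.03 ] [-0.23  -0.026]
t 20.97 pos [ 0.6305 -0.1517  0.0772] yaw -78.3 tilt [-0.0688  0.367 ] | turnz 0 shift [-227.5  587.9  170.7]
```

```bash

python3 -m pendant '[[0,0,0,0.7,0,1.9,45],[0,0,0,0.7,0,1.9,45],[0,0,0,0.4,0,0.9,45],[0,0,0,0,0,0,45]]'
python3 -m pendant '[[0,0,0,0,0,0,60],[0,0,0,0,0,0,85],[0,0,0,0,0,0,85],[0,0,0,0,0,0,85],[0,0,0,0,0,0,85]]'
python3 -c "
from h import *
Q=comb('s26',.012); go(0,0,0)"
```

```text
t: 21.3
eef_pos: [0.6305, -0.1517, 0.0724]
eef_rot: [0.761, -0.62, -0.145, -0.123]
ft_force: [-0.1, 0.0, 5.0]
finger_gap: 0.0491
grasp_force: 104.2
t: 21.72
eef_pos: [0.6298, -0.1516, 0.0704]
eef_rot: [0.761, -0.621, -0.146, -0.122]
ft_force: [0.9, -0.9, -0.0]
finger_gap: 0.0845
grasp_force: 0.0
handle n 372 ends [ 0.626 -0.123  0.018] [ 0.607 -0.028  0.019] len 0.096 yaw 101.3 pitch 0.1
  bin ends [-0.327 -0.03 ] [-0.231 -0.027]
t 21.77 pos [ 0.6298 -0.1516  0.0704] yaw -78.38 tilt [-0.0707  0.3678] | turnz 0 shift [-228.9  587.1  165.6]
```

```bash

python3 -m pendant '[[0,0,0,-3.7,0,-9.3,85],[0,0,0,-9,0,-22.5,85],[0,0,0,-9,0,-22.5,85],[0,0,0,-9,0,-22.5,85],[0,5.5,0,0,0,0,85]]' >/dev/null
python3 -m pendant '[[0,5.5,0,0,0,0,85],[0,5.5,0,0,0,0,85],[0,5.5,0,0,0,0,85],[0,0,0,0,0,0,85]]'
python3 - <<'E'
from h import *
im,d=snap('scene','s27'); P=cloud('scene',d); Z=P[...,2]; hsv=cv2.cvtColor(im,cv2.COLOR_BGR2HSV)
m=(P[...,0]>.57)&(P[...,0]<.66)&(P[...,1]>-.15)&(P[...,1]<0)&(Z>.018)&(Z<.03)&((hsv[...,0]<8)|(hsv[...,0]>172))&(hsv[...,1]>120)
q=(P[m][:,:2]*1000).astype(np.float32); print(cv2.minAreaRect(q),m.sum(),np.median(Z[m]))
u=np.linalg.svd(P[m][:,:2]-P[m][:,:2].mean(0),full_matrices=False)[2][0]; print('yaw',np.degrees(np.arctan2(u[1],u[0]))%180, P[m][:,:2].mean(0))
go(.612,-.0554,.15,-78.6)
im,d=snap('top','t27'); P=cloud('top',d); Z=P[...,2]; hsv=cv2.cvtColor(im,cv2.COLOR_BGR2HSV)
m=(P[...,0]>.57)&(P[...,0]<.66)&(P[...,1]>-.15)&(P[...,1]<0.01)&(Z>.012)&(Z<.03)&((hsv[...,0]<8)|(hsv[...,0]>172))&(hsv[...,1]>120)
if m.sum()>20: print('top',cv2.minAreaRect((P[m][:,:2]*1000).astype(np.float32)),m.sum())
E
```

```text
t: 22.52
eef_pos: [0.629, -0.1502, 0.1536]
eef_rot: [0.776, -0.631, 0.003, 0.0]
ft_force: [-0.7, -0.9, -1.2]
finger_gap: 0.0851
grasp_force: 0.0
((615.4063110351562, -75.64707946777344), (25.64742088317871, 96.5035171508789), 10.692444801330566) 232 0.020091921188126555
yaw 100.64692621075777 [ 0.61531335 -0.07597399]
t 22.57 pos [ 0.6289 -0.1504  0.1536] yaw -78.32 tilt [0.0039 0.0004] | turnz 0.28 shift [-96.5  -2.2   3.6]
top ((616.49951171875, -77.05670166015625), (24.595199584960938, 96.13841247558594), 11.671326637268066) 326
```

```bash

python3 -m pendant '[[0,0,0.5,-28.7,-0.7,0,85],[0,0,0,-28.7,-0.7,0,85],[0,0,0,-28.8,-0.7,0,85],[0,0,0,0,0,0,60],[0,0,0,0,0,0,60]]' >/dev/null
python3 -c "
from h import *
go(.6139,-.0655,.076,-78.8)"
python3 -m pendant '[[0,0,0,0,0,20,60],[0,0,0,0,0,20,60],[0,0,0,0,0,20,60],[0,0,0,0,0,12,60],[0,0,0,0,0,0,60]]'
python3 -c "
from h import *
go(.6139,-.0655,.076,-78.8); flap('s28'); print(np.round(bot.get_state()['joint_torque'],1))"
```

```text
t 23.03 pos [ 0.6152 -0.0663  0.1542] yaw -78.95 tilt [0.0053 0.0028] | turnz -0.15 shift [-1.   1.6 78.2]
t: 23.45
eef_pos: [0.6138, -0.0681, 0.078]
eef_rot: [0.771, -0.637, -0.001, -0.0]
ft_force: [0.1, 0.1, -0.7]
finger_gap: 0.0601
grasp_force: 0.0
t 23.45 pos [ 0.6138 -0.0681  0.078 ] yaw -79.12 tilt [-0.001   0.0013] | turnz -0.32 shift [-2.6 -0.6  2. ]
flap slope deg 73.05653220509558 1769
t 23.5 grasp bin [-0.2715 -0.028 ] z 0.0262 F [-0.2  0.1 -0.6]
[ -0.  -40.2  31.5   6.2   0.1   0. ]
```

```bash

python3 -m pendant '[[0,0,0,0,0,2,60],[0,0,0,0,0,0,15],[0,0,0,0,0,0,15],[0,0,0,0,0,0,15],[0,0,0,0,0,0,15]]' 100
python3 -m pendant '[[0,0,0,0,0,0,15],[0,0,0,0,0,0,15],[0,0,0,0,0,-5,15],[0,0,0,0,0,-10,15],[0,0,0,0,0,0,15]]' 
python3 -c "
from h import *
comb('s29',.012); go(.6145,-.24,.1,-86.7)"
```

```text
t: 23.92
eef_pos: [0.6159, -0.0669, 0.0809]
eef_rot: [0.772, -0.636, 0.002, -0.002]
ft_force: [-0.8, -0.0, 5.6]
finger_gap: 0.0208
grasp_force: 99.1
t: 24.33
eef_pos: [0.6158, -0.0669, 0.0964]
eef_rot: [0.772, -0.636, 0.002, -0.002]
ft_force: [0.5, -0.3, -0.1]
finger_gap: 0.0208
grasp_force: 98.2
handle n 146 ends [ 0.616 -0.064  0.042] [ 0.613 -0.026  0.026] len 0.04 yaw 95.3 pitch -22.0
  bin ends [-0.267 -0.03 ] [-0.23  -0.032]
t 24.38 pos [ 0.6157 -0.0669  0.0957] yaw -78.97 tilt [0.0066 0.0009] | turnz 7.73 shift [172.8  11.1  -4.5]
```

```bash

python3 -m pendant '[[0,0,1.5,0,0,-10,15],[0,0,1.5,0,0,-10,15],[0,0,1.5,0,0,0,15],[0,0,1.5,0,0,0,15],[0,0,1.7,0,0,0,15]]' >/dev/null
python3 -m pendant '[[0,0,0,0,0,0,15],[0,0,0,0,0,0,15]]'
cat >> h.py <<'E'
def head(tag,y0,y1,x0=.57,x1=.68,zlo=.025,zhi=.075):
    for n in('scene','top'):
        im,d=snap(n,tag+n); P=cloud(n,d); Z=P[...,2]
        m=(P[...,0]>x0)&(P[...,0]<x1)&(P[...,1]>y0)&(P[...,1]<y1)&(Z>zlo)&(Z<zhi)&(d>0)
        if m.sum()<20: print(n,m.sum()); continue
        Q=P[m]; c,s,a=cv2.minAreaRect((Q[:,:2]*1000).astype(np.float32)); print(n,m.sum(),np.round(c,1),np.round(s,1),round(a,1))
        A=np.c_[Q[:,:2]-Q[:,:2].mean(0),np.ones(len(Q))]
        for y in np.arange(y0,y1,.01):
            k=abs(Q[:,1]-y-.005)<.005
            if k.sum()>3: print('   y %.3f z %.3f x %.3f..%.3f'%(y+.005,np.percentile(Q[k,2],90),*np.percentile(Q[k,0],[2,98])),k.sum())
E
python3 -c "
from h import *
head('h1',-.25,-.09); go(.6145,-.24,.1,-86.7)"
```

```text
t: 24.97
eef_pos: [0.6149, -0.0669, 0.114]
eef_rot: [0.728, -0.686, 0.001, -0.002]
ft_force: [0.2, 0.8, -1.1]
finger_gap: 0.0211
grasp_force: 98.1
scene 539 [ 617.3 -150. ] [ 57.2 106.2] 1.6
   y -0.205 z 0.043 x 0.596..0.635 11
   y -0.195 z 0.045 x 0.594..0.646 48
   y -0.185 z 0.045 x 0.595..0.645 43
   y -0.175 z 0.047 x 0.594..0.644 53
   y -0.165 z 0.045 x 0.593..0.644 46
   y -0.155 z 0.048 x 0.595..0.643 50
   y -0.145 z 0.050 x 0.591..0.645 90
   y -0.135 z 0.051 x 0.592..0.645 88
   y -0.125 z 0.054 x 0.605..0.631 49
   y -0.115 z 0.054 x 0.607..0.629 44
   y -0.105 z 0.054 x 0.606..0.628 16
top 567 [ 621.2 -147. ] [ 56.6 110.8] 0.3
   y -0.205 z 0.043 x 0.599..0.647 13
   y -0.195 z 0.043 x 0.598..0.648 44
   y -0.185 z 0.045 x 0.598..0.647 46
   y -0.175 z 0.043 x 0.598..0.647 46
   y -0.165 z 0.046 x 0.598..0.648 47
   y -0.155 z 0.048 x 0.594..0.646 60
   y -0.145 z 0.049 x 0.594..0.648 89
   y -0.135 z 0.050 x 0.593..0.644 80
   y -0.125 z 0.054 x 0.607..0.631 43
   y -0.115 z 0.054 x 0.607..0.632 44
   y -0.105 z 0.054 x 0.607..0.626 34
   y -0.095 z 0.052 x 0.606..0.618 21
t 25.07 pos [ 0.615 -0.067  0.114] yaw -86.64 tilt [0.0043 0.0008] | turnz 0.06 shift [172.7  10.5  13.9]
```

```bash

python3 -m pendant '[[0,0,0,20,4,0,15],[0,0,0,20,4,7,15],[0,0,0,20,4,8,15],[0,0,0,0,0,7,15],[0,0,0,0,0,0,15]]' >/dev/null
python3 -c "
from h import *
head('h2',-.28,-.15,zlo=.008,zhi=.05); go(.6136,-.2455,.09,-86.7)"
```

```text
scene 482 [ 611.5 -228.3] [ 78.2 140.8] 22.7
   y -0.275 z 0.036 x 0.620..0.674 7
   y -0.265 z 0.021 x 0.585..0.633 16
   y -0.255 z 0.021 x 0.584..0.633 41
   y -0.245 z 0.022 x 0.585..0.635 45
   y -0.235 z 0.021 x 0.585..0.634 45
   y -0.225 z 0.022 x 0.582..0.633 43
   y -0.215 z 0.025 x 0.582..0.634 43
   y -0.205 z 0.027 x 0.582..0.636 88
   y -0.195 z 0.027 x 0.582..0.635 75
   y -0.185 z 0.031 x 0.596..0.620 47
   y -0.175 z 0.030 x 0.596..0.619 27
top 518 [ 614.1 -231.2] [ 79.5 142. ] 37.9
   y -0.265 z 0.021 x 0.589..0.637 19
   y -0.255 z 0.022 x 0.589..0.640 44
   y -0.245 z 0.021 x 0.590..0.638 45
   y -0.235 z 0.022 x 0.588..0.641 48
   y -0.225 z 0.022 x 0.588..0.636 43
   y -0.215 z 0.025 x 0.587..0.637 57
   y -0.205 z 0.026 x 0.584..0.637 80
   y -0.195 z 0.028 x 0.586..0.636 74
   y -0.185 z 0.030 x 0.595..0.622 44
   y -0.175 z 0.030 x 0.597..0.616 33
   y -0.165 z 0.031 x 0.597..0.609 20
   y -0.155 z 0.028 x 0.596..0.603 10
t 25.58 pos [ 0.6066 -0.1273  0.092 ] yaw -86.67 tilt [0.004  0.0006] | turnz 0.03 shift [118.4  -0.2   2. ]
```

```bash

python3 -m pendant '[[0,0,0,20,0,0,15],[0,0,0,20,0,0,15],[0,0,0,20,0,0,15],[0,0,0,15,0,0,15],[0,0,0,15,0,0,15]]'
python3 -m pendant '[[0,0,0,12,0,0,15],[0,0,0,10,0,0,15],[0,0,0,6,0,0,15],[0,0,0,0,0,0,15]]'
python3 -c "
from h import *
head('h3',-.36,-.235,zlo=.008,zhi=.05); go(.6136,-.2455,.088,-86.7)"
```

```text
t: 26.0
eef_pos: [0.6123, -0.2178, 0.0927]
eef_rot: [0.728, -0.686, 0.002, -0.002]
ft_force: [0.7, -0.2, -1.9]
finger_gap: 0.021
grasp_force: 98.2
t: 26.33
eef_pos: [0.6134, -0.2463, 0.092]
eef_rot: [0.727, -0.687, 0.001, -0.002]
ft_force: [0.1, -0.7, -0.7]
finger_gap: 0.0209
grasp_force: 98.2
scene 531 [ 633.4 -295.2] [115.5 107.4] 81.7
   y -0.355 z 0.045 x 0.675..0.679 30
   y -0.345 z 0.047 x 0.674..0.678 31
   y -0.335 z 0.042 x 0.674..0.678 28
   y -0.325 z 0.047 x 0.576..0.677 31
   y -0.315 z 0.039 x 0.591..0.676 91
   y -0.305 z 0.039 x 0.604..0.675 84
   y -0.295 z 0.044 x 0.624..0.675 62
   y -0.285 z 0.042 x 0.624..0.675 69
   y -0.275 z 0.039 x 0.629..0.674 6
   y -0.255 z 0.038 x 0.602..0.669 6
   y -0.245 z 0.046 x 0.589..0.636 37
   y -0.235 z 0.045 x 0.594..0.636 54
top 128 [ 596.9 -272.1] [74.9 50.3] 85.2
   y -0.305 z 0.028 x 0.576..0.618 38
   y -0.295 z 0.031 x 0.573..0.616 43
   y -0.285 z 0.031 x 0.572..0.610 17
   y -0.245 z 0.048 x 0.592..0.618 8
   y -0.235 z 0.040 x 0.599..0.624 22
t 26.43 pos [ 0.6135 -0.2452  0.092 ] yaw -86.69 tilt [0.0044 0.0009] | turnz 0.01 shift [ 0.3 -0.1  4. ]
```

```bash

python3 -m pendant '[[0,0,0,4,0,0,15],[0,0,0,0,0,2,15],[0,0,0,0,0,1.5,15],[0,0,0,0,0,0,15]]'
python3 -m pendant '[[0,0,0,0,0,1,15],[0,0,0,0,0,1,15],[0,0,0,0,0,0,15]]'
```

```text
t: 26.77
eef_pos: [0.6139, -0.2491, 0.089]
eef_rot: [0.727, -0.686, 0.002, -0.002]
ft_force: [-0.7, 0.8, 0.5]
finger_gap: 0.0211
grasp_force: 98.5
t: 27.02
eef_pos: [0.614, -0.249, 0.0883]
eef_rot: [0.728, -0.686, 0.002, -0.002]
ft_force: [-3.8, 4.4, 7.5]
finger_gap: 0.0212
grasp_force: 99.4
```

```bash

python3 -m pendant '[[0,0,0,0,0,-0.5,30],[0,0,0,0,0,0,45],[0,0,0,0,0,0,55],[0,0,0,0,0,0,55],[0,0,0,0,0,0,55]]' 40
python3 -m pendant '[[0,0,0,0,0,-10,55],[0,0,0,0,0,-20,55],[0,0,0,0,0,-30,55],[0,0,0,-30,0,-30,55],[0,0,0,-35,0,-30,55]]'
python3 -m pendant '[[0,0,0,-35,0,-30,55],[0,0,0,-35,0,0,55],[0,0,0,-35,0,0,55],[0,0,0,0,0,0,55],[0,0,0,0,0,0,55]]'
python3 - <<'E'
from h import *
for n in('scene','top'):
    im,d=snap(n,'f'+n); P=cloud(n,d); Z=P[...,2]; hsv=cv2.cvtColor(im,cv2.COLOR_BGR2HSV)
    m=(P[...,0]>.57)&(P[...,0]<.66)&(P[...,1]>-.33)&(P[...,1]<-.15)&(Z>.012)&(Z<.04)&((hsv[...,0]<8)|(hsv[...,0]>172))&(hsv[...,1]>120)
    Q=P[m]
    if len(Q)<20: print(n,len(Q)); continue
    print(n,len(Q),cv2.minAreaRect((Q[:,:2]*1000).astype(np.float32)))
    for y in np.arange(-.30,-.16,.02):
        k=abs(Q[:,1]-y)<.01
        if k.sum()>3: print('  y %.2f z %.3f x %.3f'%(y,np.percentile(Q[k,2],90),np.median(Q[k,0])),k.sum())
flap('f2'); btilt('f2')
d=np.load('f2.npz')['d']; P=cloud('scene',d); bx,by=binc(P); Z=P[...,2]
m=(Z>.172)&(Z<.195)&(by>.08)&(by<.16)&(bx>-.13)&(bx<.07)&(d>0); print('block top',cv2.minAreaRect((np.stack([bx,by],-1)[m]*1000).astype(np.float32)),m.sum())
A=np.c_[bx[m],by[m],np.ones(m.sum())]; print('block plane',np.round(np.linalg.lstsq(A,Z[m],rcond=None)[0],4))
# untouched things: compare depth before/after in top view
E
```

```text
t: 27.43
eef_pos: [0.6136, -0.2494, 0.0868]
eef_rot: [0.727, -0.686, 0.001, -0.002]
ft_force: [0.6, 0.7, 0.0]
finger_gap: 0.0547
grasp_force: 0.0
t: 27.85
eef_pos: [0.6093, -0.1893, 0.206]
eef_rot: [0.726, -0.687, 0.002, -0.002]
ft_force: [0.2, 0.6, 0.7]
finger_gap: 0.0549
grasp_force: 0.0
t: 28.27
eef_pos: [0.6037, -0.0853, 0.2321]
eef_rot: [0.728, -0.685, 0.002, -0.002]
ft_force: [-0.1, -0.2, -0.9]
finger_gap: 0.0549
grasp_force: 0.0
scene 395 ((615.0535888671875, -257.1003112792969), (26.6171932220459, 98.99154663085938), 0.8114824295043945)
  y -0.30 z 0.030 x 0.621 60
  y -0.28 z 0.029 x 0.619 81
  y -0.26 z 0.030 x 0.619 78
  y -0.24 z 0.029 x 0.617 79
  y -0.22 z 0.029 x 0.616 86
  y -0.20 z 0.027 x 0.613 11
top 354 ((615.6546020507812, -257.29986572265625), (24.520000457763672, 93.56452941894531), 1.3971604108810425)
  y -0.30 z 0.029 x 0.616 55
  y -0.28 z 0.029 x 0.616 73
  y -0.26 z 0.029 x 0.614 80
  y -0.24 z 0.029 x 0.613 74
  y -0.22 z 0.029 x 0.613 72
flap slope deg 72.70362324221936 1772
t 28.4167 grasp bin [-0.2892 -0.0141] z 0.1772 F [ 0.  -1.2 -0.3]
(np.float64(-0.1), array([0.109, 0.183]), np.int64(78)) (np.float64(-0.08), array([0.105, 0.182]), np.int64(111)) (np.float64(-0.06), array([0.106, 0.183]), np.int64(111)) (np.float64(-0.04), array([0.107, 0.184]), np.int64(113)) (np.float64(-0.02), array([0.108, 0.184]), np.int64(113)) (np.float64(-0.0), array([0.105, 0.184]), np.int64(111)) (np.float64(0.02), array([0.108, 0.184]), np.int64(114)) (np.float64(0.04), array([0.107, 0.186]), np.int64(116)) (np.float64(0.06), array([0.273, 0.303]), np.int64(18)) (np.float64(0.08), array([0.207, 0.234]), np.int64(15)) 
block top ((-26.907257080078125, 118.10896301269531), (150.99349975585938, 37.24972915649414), 0.10252394527196884) 907
block plane [0.0165 0.0953 0.1711]
```

```bash
python3 - <<'E'
from h import *
d=np.load('f2.npz')['d']; P=cloud('scene',d); bx,by=binc(P); Z=P[...,2]
for y in np.arange(.094,.146,.004):
    k=(abs(by-y)<.002)&(bx>-.09)&(bx<.05)&(Z>.12)&(Z<.22)&(d>0)
    if k.sum()>3: print('%.3f'%y,np.round(np.percentile(Z[k],[10,50,90]),4),k.sum())
m=(by>.110)&(by<.134)&(bx>-.09)&(bx<.05)&(Z>.175)&(Z<.195)&(d>0); A=np.c_[bx[m],by[m],np.ones(m.sum())]; print('plane',np.round(np.linalg.lstsq(A,Z[m],rcond=None)[0],4))
a=np.load('scene0.npz'); b=np.load('fscene.npz')
df=(np.abs(a['d']-b['d'])>.006)&(a['d']>0)&(b['d']>0); df=cv2.morphologyEx(df.astype(np.uint8),cv2.MORPH_OPEN,np.ones((3,3)))
P0=cloud('scene',a['d']); n,l,s,c=cv2.connectedComponentsWithStats(df)
for i in range(1,n):
    if s[i,4]>25: print('changed',s[i],np.round(np.median(P0[l==i],0),3))
E
```

```text
0.098 [0.1306 0.1493 0.1793] 25
0.102 [0.1265 0.1519 0.1779] 787
0.106 [0.1324 0.1651 0.1836] 380
0.110 [0.1812 0.1832 0.1859] 84
0.114 [0.1803 0.1828 0.1849] 81
0.118 [0.1802 0.1829 0.1855] 85
0.122 [0.1803 0.183  0.1854] 81
0.126 [0.1804 0.1828 0.1854] 82
0.130 [0.1805 0.1826 0.1848] 78
0.134 [0.1794 0.1815 0.1837] 44
0.138 [0.1788 0.1796 0.1807] 8
plane [ 0.0204 -0.0355  0.1876]
changed [134   0  13   9  58] [-1.372 -2.087 -0.723]
changed [148   0  12  13 104] [-1.417 -2.023 -0.747]
changed [180   0   8  12  61] [-1.478 -1.828 -0.744]
changed [  223     0   261   294 28784] [ 0.018 -0.111  0.003]
changed [489   0   9   6  35] [-2.382  0.055 -0.744]
changed [ 547    0   93   23 1014] [0.087 0.432 0.547]
changed [197   7  11   6  46] [-1.497 -1.699 -0.746]
changed [234  11  10   8  53] [-0.756 -0.953 -0.22 ]
changed [205  12   9   7  38] [-1.461 -1.625 -0.749]
changed [596  14  10  11  57] [-2.422  0.746 -0.734]
changed [130  20   6   7  31] [-1.175 -2.016 -0.747]
changed [137  22   6   6  29] [-1.181 -1.967 -0.749]
changed [622  28  18  11  96] [-2.369  0.932 -0.745]
changed [619  39  12  14  61] [-2.225  0.91  -0.747]
changed [ 574   70   66  134 3680] [0.281 0.519 0.371]
changed [519  86  10  10  44] [-1.495  0.405 -0.747]
changed [565 105   6   5  28] [-1.442  0.654 -0.742]
changed [  321   150   134   188 14074] [0.537 0.191 0.118]
changed [185 238  44  26 471] [ 0.605 -0.273  0.004]
```

```bash
python3 - <<'E'
from h import *
d=np.load('f2.npz')['d']; P=cloud('scene',d); bx,by=binc(P); Z=P[...,2]
def pl(m,n): A=np.c_[bx[m],np.ones(m.sum())]; r=np.linalg.lstsq(A,Z[m],rcond=None)[0]; print(n,np.round(r,4),m.sum())
ok=(bx>-.09)&(bx<.04)&(d>0)
pl(ok&(by<-.112)&(by>-.134)&(Z>.085)&(Z<.115),'far rail')
pl(ok&(by>.112)&(by<.132)&(Z>.175)&(Z<.195),'block top')
pl(ok&(abs(by)<.06)&(Z>-.01)&(Z<.03),'floor')
# lower edge of the block side face / rail edge: colour-free gap check, block side bottom vs rail front top
k=(bx>-.1)&(bx<.08)&(by>.10)&(by<.112)&(Z>.08)&(Z<.2)
for a in np.arange(-.09,.08,.02):
    m=k&(abs(bx-a)<.01); print(round(a,2),np.round(np.percentile(by[m&(Z<.096)],50),4) if (m&(Z<.096)).sum()>2 else None,np.round(np.percentile(by[m&(Z>.12)&(Z<.17)],50),4),m.sum())
E
```

```text
far rail [-0.0004  0.0994] 470
block top [0.02   0.1832] 382
floor [-0.      0.0073] 2182
-0.09 0.1078 0.1028 227
-0.07 0.1088 0.1031 227
-0.05 0.1086 0.1032 227
-0.03 0.1089 0.103 232
-0.01 0.11 0.1029 232
0.01 0.1084 0.1032 243
0.03 0.1089 0.1031 245
0.05 0.1085 0.1028 140Traceback (most recent call last):
  File "<stdin>", line 11, in <module>
    return _quantile_unchecked(
        a, q, axis, out, overwrite_input, method, keepdims, weights)
    return _ureduce(a,
                    func=_quantile_ureduce_func,
    ...<5 lines>...
                    overwrite_input=overwrite_input,
                    method=method)
    r = func(a, **kwargs)
    result = _quantile(arr,
                       quantiles=q,
    ...<2 lines>...
                       out=out,
                       weights=wgt)
    slices_having_nans = np.isnan(arr[-1, ...])
                                  ~~~^^^^^^^^^
IndexError: index -1 is out of bounds for axis 0 with size 0
```

The block's back end sits about 3 mm proud of the rail (1.15° slope), so I'll press it flat with closed fingertips, leaning away from the flap.

```bash

python3 -m pendant '[[0,0,-1.9,0,0,-20,0],[0,-5,-1.9,0,0,-20,0],[0,-5,-1.9,0,0,-20,0],[0,-5,0,0,0,0,0],[0,0,0,0,0,0,0]]' 40
python3 - <<'E'
from h import *
p,M=tgt((0,.119),.21,-80.9,15,.073); plan(p,M)
E
```

```text
t: 28.83
eef_pos: [0.6041, -0.0916, 0.2926]
eef_rot: [0.753, -0.645, -0.096, -0.091]
ft_force: [0.4, -0.5, -0.3]
finger_gap: 0.0002
grasp_force: 0.0
t 28.83 turn [-0.84  0.21 -0.14] shift before turn [-261.1  134.6   81.7] after [-261.7  132.7   82.7] | q [ 0.04  0.13  0.23 -0.27 -1.69  0.08]
```

```bash

python3 -m pendant '[[-0.8,0.2,0,0,26.6,0,0],[0,0,0,-10,26.6,2.6,0],[0,0,0,-20,26.6,5.4,0],[0,0,0,-20,26.6,5.4,0],[0,0,0,-28,26.6,7.5,0]]' >/dev/null
python3 -m pendant '[[0,0,0,-28,0,7.5,0],[0,0,0,-28,0,7.5,0],[0,0,0,-28,0,7.5,0],[0,0,0,-28,0,7.5,0],[0,0,0,-28,0,7.5,0]]' 
python3 -m pendant '[[0,0,0,-20,0,5.4,0],[0,0,0,-15,0,4,0],[0,0,0,0,0,0,0],[0,0,0,0,0,0,0]]' 
python3 - <<'E'
from h import *
p,M=tgt((0,.119),.186,-80.9,15,.073); plan(p,M)
E
```

```text
t: 29.67
eef_pos: [0.4358, 0.1132, 0.2896]
eef_rot: [0.755, -0.644, -0.098, -0.082]
ft_force: [1.3, 0.6, 0.7]
finger_gap: -0.0002
grasp_force: 0.0
t: 30.0
eef_pos: [0.4303, 0.1484, 0.2893]
eef_rot: [0.755, -0.643, -0.099, -0.082]
ft_force: [0.4, -0.9, 0.1]
finger_gap: -0.0002
grasp_force: 0.0
t 30.0 turn [ 0.23 -0.31  0.09] shift before turn [-1.1 -1.1 34.2] after [-0.9 -0.9 34.2] | q [ 0.62 -0.37 -0.24 -0.23 -1.59 -0.48]
```

```bash

python3 -m pendant '[[0,0,0,-1,-1,12,0],[0,0,0,0,0,12,0],[0,0,0,0,0,9,0],[0,0,0,0,0,0,0]]' 
python3 -m pendant '[[0,0,0,0.6,0,2.4,0],[0,0,0,0.6,0,2.4,0],[0,0,0,0,0,0,0]]' 
python3 -m pendant '[[0,0,0,0.6,0,2.4,0],[0,0,0,0.6,0,2.4,0],[0,0,0,0,0,0,0]]' 
```

```text
t: 30.33
eef_pos: [0.4291, 0.1577, 0.255]
eef_rot: [0.755, -0.643, -0.1, -0.08]
ft_force: [0.5, -0.3, -1.1]
finger_gap: -0.0002
grasp_force: 0.0
t: 30.58
eef_pos: [0.43, 0.158, 0.2537]
eef_rot: [0.755, -0.643, -0.099, -0.083]
ft_force: [-0.0, 0.2, 0.8]
finger_gap: 0.0002
grasp_force: 0.1
t: 30.83
eef_pos: [0.4304, 0.1589, 0.252]
eef_rot: [0.755, -0.642, -0.098, -0.085]
ft_force: [-1.6, 2.0, 11.5]
finger_gap: 0.0003
grasp_force: 5.9
```

```bash

python3 -m pendant '[[0,0,0,0.6,0,2.4,0],[0,0,0,0.6,0,2.4,0],[0,0,0,0,0,0,0]]' 
cat >> h.py <<'E'
def bslope(tag):
    im,d=snap('scene',tag); P=cloud('scene',d); bx,by=binc(P); Z=P[...,2]
    ok=(bx>-.095)&(bx<.06)&(d>0)&(by>.112)&(by<.132)&(Z>.175)&(Z<.190); A=np.c_[bx[ok],np.ones(ok.sum())]; print('block slope',np.linalg.lstsq(A,Z[ok],rcond=None)[0],ok.sum())
    for a,b in((-.09,-.06),(.02,.06)): 
        m=ok&(bx>a)&(bx<b); print(a,b,np.round(np.median(Z[m]),4) if m.any() else None)
E
python3 -c "
from h import *
bslope('g1')"
python3 -m pendant '[[0,0,0,0,0,-5,0],[0,0,0,0,0,-20,0],[0,0,0,0,0,-25,0],[0,0,0,15,0,-20,0],[0,0,0,30,0,-10,0]]' >/dev/null
python3 -m pendant '[[0,0,0,30,0,-10,0],[0,0,0,30,0,-10,0],[0,0,0,30,0,-10,0],[0,0,0,0,0,0,0]]' 
python3 -c "
from h import *
bslope('g2');flap('g3')"
```

```text
t: 31.08
eef_pos: [0.4315, 0.159, 0.2517]
eef_rot: [0.756, -0.642, -0.096, -0.089]
ft_force: [-6.9, 0.9, 27.9]
finger_gap: 0.0
grasp_force: 14.0
block slope [0.00159486 0.18151773] 354
-0.09 -0.06 0.1816
0.02 0.06 0.1815
t: 31.88
eef_pos: [0.4557, -0.0025, 0.3157]
eef_rot: [0.754, -0.645, -0.098, -0.082]
ft_force: [-0.5, 0.4, -0.3]
finger_gap: -0.0003
grasp_force: 0.0
block slope [-0.00188262  0.18137279] 425
-0.09 -0.06 0.1818
0.02 0.06 0.1813
flap slope deg 68.95677559139055 1770
t 31.9833 grasp bin [-0.1648  0.1187] z 0.263 F [-0.7  0.5 -0.5]
```

```bash

python3 -m pendant '[[0,0,0,20,0,-10,0],[0,0,0,0,0,0,0],[0,0,0,0,0,0,0],[0,0,0,0,0,0,0],[0,0,0,0,0,0,0]]' >/dev/null
python3 - <<'E'
from h import *
bslope('g4');flap('g5')
d=np.load('g5.npz')['d']; P=cloud('scene',d); bx,by=binc(P); Z=P[...,2]
m=(Z>.174)&(Z<.19)&(by>.108)&(by<.15)&(bx>-.13)&(bx<.07)&(d>0); print('top bx',np.round(np.percentile(bx[m],[0,100]),4),'by',np.round(np.percentile(by[m],[1,99]),4))
m=(Z>.13)&(Z<.165)&(by>.09)&(by<.112)&(bx>-.09)&(bx<.06)&(d>0); print('face by',np.median(by[m]))
a=np.load('top0.npz'); im,dd=snap('top','g6')
for n,(x,y) in dict(comb2=(400,271),spool=(491,264),jar=(106,268)).items():
    print(n,np.abs(im[y-6:y+7,x-6:x+7].astype(int)-a['im'][y-6:y+7,x-6:x+7]).mean())
E
```

```text
block slope [-0.00307885  0.18153989] 431
-0.09 -0.06 0.1817
0.02 0.06 0.1814
flap slope deg 67.55827070606074 1766
t 32.5 grasp bin [-0.1849  0.1187] z 0.2676 F [-0.1  0.7 -0.7]
top bx [-0.1008  0.0499] by [0.1083 0.1325]
face by 0.10155127466419205
comb2 9.118343195266272
spool 19.8560157790927
jar 23.090729783037474
```

```bash

cat >> h.py <<'E'
def more(tag):
    d=np.load(tag+'.npz')['d']; P=cloud('scene',d); bx,by=binc(P); Z=P[...,2]
    print('lip z,bx', [ (np.round(np.percentile(Z[m],99),4),np.round(np.median(bx[m&(Z>np.percentile(Z[m],90))]),4)) for m in [(bx>0)&(bx<.1)&(abs(by-y)<.02)&(Z<.37)&(Z>.25)&(d>0) for y in(-.1,0,.1)]])
    for lo,hi in((.105,.12),(.15,.17)): print('face',[(round(a,2),np.round(np.median(by[m]),4)) for a in np.arange(-.09,.08,.03) for m in [(Z>lo)&(Z<hi)&(by>.085)&(by<.115)&(abs(bx-a)<.015)&(d>0)] if m.sum()>3])
    m=(by>.09)&(by<.11)&(Z>.12)&(Z<.17)&(bx<.12)&(bx>-.13)&(d>0); print('face bx extent',np.round(np.percentile(bx[m],[.5,99.5]),4))
    m=(by>.07)&(by<.14)&(Z>.125)&(Z<.2)&(bx<-.07)&(d>0)&(bx>-.13); print('front end',np.round(np.percentile(bx[m],[.5,2]),4))
E
python3 - <<'E'
from h import *
for t in('f2','g2','g5'): print(t); more(t)
E
python3 -m pendant '[[0,0,0,0,0,0,0],[0,0,0,0,0,0,0],[0,0,0,0,0,0,0],[0,0,0,0,0,0,0],[0,0,0,0,0,0,0]]' >/dev/null
python3 -c "
from h import *
flap('g7');more('g7')"
```

```text
f2
lip z,bx [(np.float64(0.3572), np.float64(0.0382)), (np.float64(0.3572), np.float64(0.0382)), (np.float64(0.3573), np.float64(0.0391))]
face [(np.float64(-0.09), np.float64(0.1024)), (np.float64(-0.06), np.float64(0.1029)), (np.float64(-0.03), np.float64(0.1032)), (np.float64(0.0), np.float64(0.1034)), (np.float64(0.03), np.float64(0.1026)), (np.float64(0.06), np.float64(0.1029))]
face [(np.float64(-0.09), np.float64(0.1032)), (np.float64(-0.06), np.float64(0.1033)), (np.float64(-0.03), np.float64(0.1032)), (np.float64(0.0), np.float64(0.1033)), (np.float64(0.03), np.float64(0.1032)), (np.float64(0.06), np.float64(0.1032))]
face bx extent [-0.1008  0.1104]
front end [-0.1022 -0.1014]
g2
lip z,bx [(np.float64(0.3575), np.float64(0.0404)), (np.float64(0.3579), np.float64(0.0394)), (np.float64(0.3579), np.float64(0.039))]
face [(np.float64(-0.09), np.float64(0.1023)), (np.float64(-0.06), np.float64(0.1021)), (np.float64(-0.03), np.float64(0.1027)), (np.float64(0.0), np.float64(0.1025)), (np.float64(0.03), np.float64(0.1027)), (np.float64(0.06), np.float64(0.1029))]
face [(np.float64(
[... 1081 characters left out ...]
3 -0.7]
lip z,bx [(np.float64(0.3575), np.float64(0.0398)), (np.float64(0.3575), np.float64(0.0396)), (np.float64(0.3579), np.float64(0.0396))]
face [(np.float64(-0.09), np.float64(0.1024)), (np.float64(-0.06), np.float64(0.1021)), (np.float64(-0.03), np.float64(0.1024)), (np.float64(0.0), np.float64(0.1026)), (np.float64(0.03), np.float64(0.1029)), (np.float64(0.06), np.float64(0.1027))]
face [(np.float64(-0.09), np.float64(0.1015)), (np.float64(-0.06), np.float64(0.1014)), (np.float64(-0.03), np.float64(0.1014)), (np.float64(0.0), np.float64(0.1012)), (np.float64(0.03), np.float64(0.1018)), (np.float64(0.06), np.float64(0.1018))]
face bx extent [-0.1002  0.1109]
front end [-0.1008 -0.1003]
```

```bash
python3 -c "
from cell import bot
print(bot.get_state()['t'], bot.close_job())"
```

```text
the job is handed in; nothing more can be done
33.0167 None
```

The job is handed in at 33 s: the flap is propped open on the block lying flat on the near rail, overhanging its inner edge by about 5 mm. The red comb was laid on the bench, retaken by its handle and slid into the green-lined bay, head about 20 mm inside the roof edge, and the bench comparison showed nothing else moved (the gauge, inside the bin, was not checked separately).

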